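# Load the vial viewer and hold its mirror on the register mark

## Task

Load the two-place vial viewer for a bottom check: first stand the control vial (full white fill) fully home and upright in pocket 1, the pocket with one dot, then the sample vial (low beige fill) in pocket 2, the one with two dots. Then, by the red knob of its sprung lever, tilt the mirror under the vials until the orange mark on the underside of the deck is reflected straight into the lens of the camera on the swing arm, centred in its view, and finish while holding the lever still at that angle (the mirror springs flat if let go). Leave the camera arm where it is set and the green dropper bottle where it stands.

Things in the scene. Friction and masses are not known exactly. Their poses are not given: they have to be found in the camera images.
- control_vial: Control vial: clear glass, full white fill, dark stopper. 58 mm tall; body 29 mm across, stopper 33 mm across and 7 mm tall at the top. About 22 to 40 g, stands loose and upright on the table. Origin: centre of its underside, z up its axis.
- sample_vial: Sample vial: the same vial with a low beige fill; same size, same origin and axes.
- pocket_1 (a point): Seat of pocket 1 (one black dot on the white deck beside it; the pocket nearer the robot): centre of the glass floor that the vial stands on, 129 mm above the table, 15 mm below the deck's top. Round pocket 32 mm across (1.5 mm play all round the vial body), 2 mm chamfer. Axes are the viewer's: z up, x along the mirror's shaft, away from the robot (pocket 1 to 2), y towards the camera.
- pocket_2 (a point): Seat of pocket 2 (two black dots), 72 mm from pocket 1 along +x; otherwise the same. A seated vial stands 43 mm above the deck (176 mm along x, 100 mm along y), so beside a vial in the other pocket grip with the fingers apart along the viewer's y.
- mirror_centre (a point): Point on the mirror's face and on its shaft, the middle of the mirror (134 mm along x, 94 mm across), 70 mm above the table, straight below the orange mark. Axes are the viewer's (x along the shaft) and do not turn with the mirror.
- mark (a point): Orange register mark, a 14 mm disc in a black ring on the underside of the glass between the two pockets, 55 mm straight above mirror_centre.
- lens (a point): Front of the camera's lens, 186 mm from mirror_centre; the camera always looks straight at mirror_centre, in the plane across the shaft. The mark is centred in its view when the mirror's normal halves the angle at mirror_centre between the mark (straight up) and the lens.
- camera_arm (a joint): Angle of the camera's swing arm about the shaft: 0 = camera level with the shaft on the viewer's +y side, growing as the camera rises. Clamped stiff at a new angle between 0.04 and 0.70 each time; do not move it.
- mirror (a joint): Tilt of the mirror about its shaft: 0 = flat, face up, where a light spring holds it; grows as its face leans to the camera (its normal at this angle from vertical, towards +y), stop at 1.05. For camera_arm = c the mark is centred at mirror = (pi/2 - c)/2. The spring pulls back with about 0.07 N m at 0 and 0.2 N m at 0.65: 1 to 2.3 N at the knob.
- knob (a point): Middle of the red knob on the mirror's lever, on the robot's side of the viewer: 14 mm round, 36 mm long along x, 119 mm from mirror_centre towards the robot, 90 mm from the shaft's axis. At mirror = t (rad) it is 90 sin(t - 0.611) mm from the shaft along y and 90 cos(t - 0.611) mm above it. Pinch it from above, fingers apart along the viewer's y, or push it; the pin turns between the fingers.
- dropper_green_1: Green-capped white dropper bottle, 27 mm across, 74 mm tall, a bystander; origin at the centre of its underside.
Not all that is in view belongs to the job. What is shaped like the sample_vial but blue is not meant.

How it is judged (in metres and radians):
On the way, in this order (a step that is already met when the one before it is completed fails the run):
1. the control vial stands fully home in pocket 1, let go, before the sample vial is seated (horizontal distance between control_vial and pocket_1 below 0.006 m and z of control_vial in the frame of pocket_1 between -0.003 and 0.003 m and angle between control_vial's own z axis and vertical below 0.12 rad and contact force between the fingers and control_vial below 0.2 N), for 0.2 s.
2. the sample vial stands fully home in pocket 2, let go (horizontal distance between sample_vial and pocket_2 below 0.006 m and z of sample_vial in the frame of pocket_2 between -0.003 and 0.003 m and angle between each of sample_vial, control_vial's own z axis and vertical below 0.12 rad and contact force between the fingers and sample_vial below 0.2 N and horizontal distance between control_vial and pocket_1 below 0.006 m and z of control_vial in the frame of pocket_1 between -0.003 and 0.003 m), for 0.2 s.
3. the fingers hold the lever by its knob with the mark centred in the camera's view (((value of joint camera_arm below 0.101 rad and value of joint mirror between 0.6804 and 0.8204 rad) or (value of joint camera_arm between 0.1 and 0.161 rad and value of joint mirror between 0.6504 and 0.7904 rad) or (value of joint camera_arm between 0.16 and 0.221 rad and value of joint mirror between 0.6204 and 0.7604 rad) or (value of joint camera_arm between 0.22 and 0.281 rad and value of joint mirror between 0.5904 and 0.7304 rad) or (value of joint camera_arm between 0.28 and 0.341 rad and value of joint mirror between 0.5604 and 0.7004 rad) or (value of joint camera_arm between 0.34 and 0.401 rad and value of joint mirror between 0.5304 and 0.6704 rad) or (value of joint camera_arm between 0.4 and 0.461 rad and value of joint mirror between 0.5004 and 0.6404 rad) or (value of joint camera_arm between 0.46 and 0.521 rad and value of joint mirror between 0.4704 and 0.6104 rad) or (value of joint camera_arm between 0.52 and 0.581 rad and value of joint mirror between 0.4404 and 0.5804 rad) or (value of joint camera_arm between 0.58 and 0.641 rad and value of joint mirror between 0.4104 and 0.5504 rad) or (value of joint camera_arm above 0.64 rad and value of joint mirror between 0.3804 and 0.5204 rad)) and contact force between the fingers and mirror above 0.4 N and distance between the grasp point and knob below 0.045 m and velocity of joint mirror between -0.15 and 0.15 rad/s), for 0.3 s.
At the end, for the whole second after the job is handed in: Control vial in pocket 1, sample vial in pocket 2, each within 6 mm of the centre, 3 mm of the seat height and 0.12 rad of upright, not touched; fingers on the knob (TCP within 45 mm) press it with over 0.4 N and keep the mirror still within 0.055 rad of (pi/2 - camera_arm)/2 (all of step 2 and all of step 3 and contact force between the fingers and control_vial below 0.2 N); the arm keeps its last pose, push and grip.
It fails at once if the camera arm is pushed out of its setting (lens moved more than 8 mm) (distance of lens from where it was at the start of the episode above 0.008 m).
It fails at once if a vial is laid over (angle between any of control_vial, sample_vial's own z axis and vertical above 0.8 rad).
It fails at once if the dropper bottle is moved more than 20 mm (distance of dropper_green_1 from where it was at the start of the episode above 0.02 m).
It also fails if it takes over 61 s, if anything falls off the work surface, if the arm or the gripper's body presses on something with over 40 N, if the wrist force passes 120 N, or if a joint passes its speed limit or range.

## Robot

A 7-joint arm with a two-finger parallel gripper is mounted at the origin on a cart in front of the work surface, level with it; the furniture and walls round the work are solid. World frame = base frame: x ahead of the robot, y to its left, z up, the work surface at z = 0. Lengths are in mm, angles in rad, forces in N, time in s.
With the tool pointing down it reaches from about 425 to 1025 mm from the base axis. Payload 9.4 kg.
Tool frame: the origin (TCP) lies between the finger pads, 19 mm behind the fingertips; this is the grasp point; z points along the fingers, y is the direction in which the jaws open and shut (so a half turn about z gives the same grasp; the last joint's range is limited). The gripper opens to 85 mm and grips with 20 to 120 N. Pads are 22 mm wide; open, the fingers measure 114 mm over their backs; the gripper's body (76 mm by 85 mm) begins 54 mm behind the grasp point. The pads swing forward as they close: fully open they stand 13 mm farther back than shut.
Start: joints at [1.103, 0.599, -0.003, 1.599, 0.002, 0.943, -0.08], TCP at [276.165, -670.341, 249.975] pointing down, gripper open.
Joint ranges: [-2.57, 2.57], [-0.35, 1.97], [-1.29, 1.29], [0.11, 2.56], [-1.05, 4.19], [0.11, 1.86], [-2.63, 2.63]. Speed limits (rad/s): [2.22, 2.22, 3.01, 3.01, 3.14, 3.14, 3.14].

## Interface

Orientations are given as a unit quaternion [w, x, y, z].
In Python, from workcell import robot gives the robot as it stands. The module is installed in compiled form; this text tells all that it offers.
- The arm moves only by the tool carry_out, never from a script. Its argument "moves" is a list of rows, each a list of 7 numbers: the shift along the tool's x, y, z in mm, then the turn, a rotation vector about the tool's x, y, z in rad, then the closure in counts, from 0 (fully open) to 255 (shut). A call has 1 to 20 rows; each row is the pose to reach, as a shift and turn from the pose measured when the call began, along the tool's axes at that moment; what a row does not reach only later rows make up. A row lasts 1/10 s, in which the tool goes at most 50 mm and 8.59 degrees, less where a joint would pass 70% of its speed; a pose out of reach is approached as far as the arm can. A call with a gripper value outside its range is refused whole. The fingers move at their own pace and stop on an object; "force" is the grip in N (left out, the last holds). Time passes only in rows, so rows that repeat a pose let the fingers close. It gives the time, the measured TCP pose, the force and the opening at its end, in the units of the state.
- robot.read_state(): the state, without advancing time (a new reading comes with each control period).
- robot.camera(name): name is "scene" or "top" or "wrist"; returns the picture (420x560x3 uint8, blue, green, red); there is no depth.
- robot.camera_info(name): a dict with "intrinsics" (3x3 intrinsics, pixels), "R" (3x3) and "t" (3): a world point X has camera coordinates R X + t; the wrist camera has in their place "mount" (4x4, takes a point from camera to tool coordinates, whose origin is the TCP and whose axes are the flange's). Camera axes: x right, y down, z forward; pixel columns grow to the right and rows downward; lengths in mm; the calibration is good to about 2 mm. A picture is of the moment at which its call begins: read the wrist's pose just before it. camera_info takes no time and is no camera call.
- robot.job_done(): hands the job in, once; it reports no verdict.
The state is a dict: "clock": time; "q": joint angles; "dq": joint speeds; "joint_efforts": joint torques, N m; "eef_pos": TCP position; "tcp_rot": TCP orientation; "ft_force": force on the tool from outside, world axes, zero at the start; "moment": the same for the moment, N m; "width": opening from 0.0 (shut) to 1.0 (fully open).
Only numpy, scipy, OpenCV 4.12 (cv2) and the standard library are available. Lean on these libraries where they do the work, as an engineer would, in place of code of your own. Each camera call takes 0.05 s, during which the arm holds its last target.

## Working session

There is one attempt and no reset: what is moved stays moved. The work goes in short steps, Python scripts to look and compute and a tool call to move; the robot and the scene stay as the last step left them, time stands still between calls to the robot, and variables do not carry over. Pictures are saved under pics/ and viewed, and the job is handed in when it is done.

Besides the shell and the picture viewer there is one more tool, called after ">>>" as a command line: name --pt "numbers of a row" for each row, then --argument value for the rest. carry_out: Moves the arm, as the interface text tells. Its arguments: {"type":"object","properties":{"moves":{"type":"array","items":{"type":"array","items":{"type":"number"}}},"force":{"type":"number"}},"required":["moves"]}

```bash
mkdir -p pics
python3 - <<'E'
from workcell import robot
import cv2,numpy as np
s=robot.read_state();print(s)
for n in ["scene","top","wrist"]:
    im=robot.camera(n);cv2.imwrite(f"pics/{n}0.png",im)
    i=robot.camera_info(n);print(n,{k:np.round(v,3).tolist() for k,v in i.items()})
E
```

```text
{'clock': 0.0, 'q': array([ 1.10332872,  0.60013115, -0.00258109,  1.60015711,  0.00184998,
        0.94290813, -0.07979167]), 'dq': array([ 0.00059859,  0.00040929, -0.0003723 , -0.00056697, -0.00094242,
       -0.0003445 , -0.00091076]), 'joint_efforts': array([ 1.33449462e-04, -7.76474118e+01,  1.56546056e+00, -2.58017206e+01,
        1.23782907e-02,  8.88383773e-03, -2.86803242e-05]), 'eef_pos': array([ 275.97134717, -669.92261826,  249.10233349]), 'tcp_rot': array([-7.65439331e-04,  9.80960535e-01,  1.94205531e-01, -2.35763314e-04]), 'ft_force': array([-0.32997888,  0.00795125,  0.37406913]), 'moment': array([ 0.00176661, -0.01988141, -0.02821332]), 'width': 0.999132616393903}
scene {'intrinsics': [[432.021, 0.0, 283.21], [0.0, 432.021, 211.417], [0.0, 0.0, 1.0]], 'R': [[0.701, -0.713, 0.018], [-0.3, -0.318, -0.899], [0.647, 0.625, -0.437]], 't': [-333.075, 259.855, 605.234]}
top {'intrinsics': [[470.299, 0.0, 272.446], [0.0, 470.299, 221.624], [0.0, 0.0, 1.0]], 'R': [[-0.004, -1.0, -0.003], [-0.987, 0.004, -0.161], [0.161, 0.002, -0.987]], 't': [37.225, 509.262, 1344.576]}
wrist {'intrinsics': [[372.541, 0.0, 276.83], [0.0, 372.541, 208.372], [0.0, 0.0, 1.0]], 'mount': [[0.001, -0.954, -0.301, 76.312], [1.0, 0.0, 0.0, 0.592], [-0.0, -0.301, 0.954, -122.566], [0.0, 0.0, 0.0, 1.0]]}
```

View pics/scene0.png

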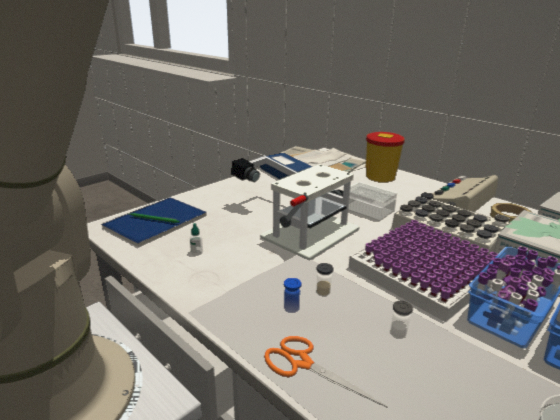

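View pics/top0.png

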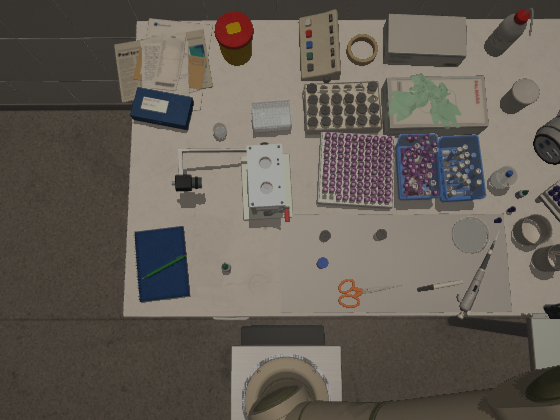

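View pics/wrist0.png

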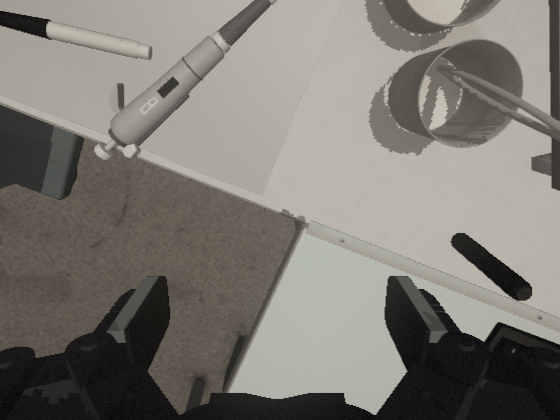

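```bash
cat > h.py <<'E'
import numpy as np,cv2
from workcell import robot
from scipy.spatial.transform import Rotation as Ro
def ray(n,u,v,st=None):
    i=robot.camera_info(n);K=np.array(i["intrinsics"])
    d=np.linalg.solve(K,[u,v,1.])
    if n=="wrist":
        M=np.array(i["mount"]);T=pose(st)
        W=T@M
        return W[:3,3],W[:3,:3]@d
    R=np.array(i["R"]);t=np.array(i["t"]).ravel()
    return -R.T@t,R.T@d
def pose(st):
    q=st["tcp_rot"];T=np.eye(4);T[:3,:3]=Ro.from_quat([q[1],q[2],q[3],q[0]]).as_matrix();T[:3,3]=st["eef_pos"];return T
def onz(n,u,v,z,st=None):
    o,d=ray(n,u,v,st);return o+d*(z-o[2])/d[2]
def proj(n,X,st=None):
    i=robot.camera_info(n);K=np.array(i["intrinsics"])
    if n=="wrist":
        W=np.linalg.inv(pose(st)@np.array(i["mount"]));c=W[:3,:3]@X+W[:3,3]
    else: c=np.array(i["R"])@X+np.array(i["t"]).ravel()
    p=K@c;return p[:2]/p[2]
E
python3 - <<'E'
from h import *
im=cv2.imread("pics/scene0.png");tp=cv2.imread("pics/top0.png")
a=cv2.resize(im[250:345,260:430],None,fx=4,fy=4,interpolation=cv2.INTER_CUBIC)
b=cv2.resize(im[145:255,220:370],None,fx=4,fy=4,interpolation=cv2.INTER_CUBIC)
c=cv2.resize(tp[130:280,160:400],None,fx=3,fy=3,interpolation=cv2.INTER_CUBIC)
cv2.imwrite("pics/c1.png",a);cv2.imwrite("pics/c2.png",b);cv2.imwrite("pics/c3.png",c)
E
```

```text
(no output)
```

View pics/c1.png

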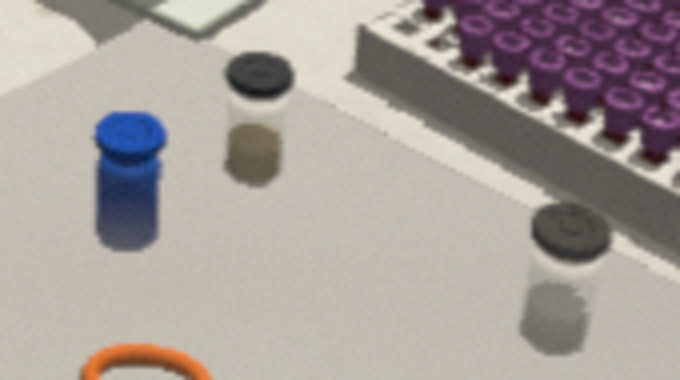

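View pics/c2.png

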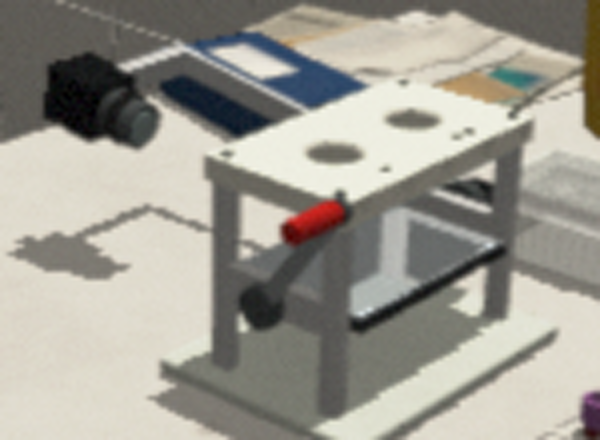

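View pics/c3.png

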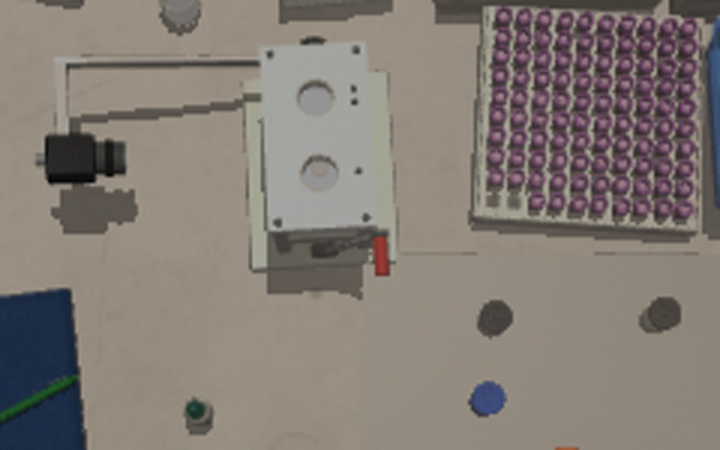

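Run:
```python
from h import *
tp=cv2.imread("pics/top0.png")
# dark blobs near vials
for (x,y) in [(325,235),(381,234)]:
    w=tp[y-14:y+15,x-14:x+15].max(2);m=(w<90).astype(np.uint8)
    n,l,s,c=cv2.connectedComponentsWithStats(m);k=1+np.argmax(s[1:,4]);p=c[k]+[x-14,y-14]
    print(p,s[k],onz("top",*p,58).round(1))
# refine 3x crop: holes & dots
c=cv2.imread("pics/c3.png")
pts={"p2":(316,98),"p1":(320,173),"d2a":(354,89),"d2b":(354,102),"d1":(358,171),"s1":(271,53),"s2":(355,50),"s3":(278,223),"s4":(366,217)}
P={}
for k,(u,v) in pts.items():
    P[k]=onz("top",160+(u+.5)/3-.5,130+(v+.5)/3-.5,144); print(k,P[k].round(1))
d=P["p2"]-P["p1"];print(np.hypot(*d[:2]),np.arctan2(d[1],d[0]))
print("green",onz("top",160+197/3,130+410/3,74))
for k in pts: print(k,proj("scene",P[k]))
```

```text
[324.47115385 235.78846154] [  8   9  12  12 104] [ 464.5 -115.4   58. ]
[380.26126126 234.57657658] [  6   9  14  12 111] [ 467.3 -277.    58. ]
p2 [659.9  55.  144. ]
p1 [588.6  51.4 144. ]
d2a [668.4  19.7 144. ]
d2b [655.9  19.8 144. ]
d1 [590.3  16.5 144. ]
s1 [703.5  96.9 144. ]
s2 [706.1  18.5 144. ]
s3 [541.9  89.9 144. ]
s4 [547.1   9.4 144. ]
71.4345442685018 0.05011681205569339
green [375.38347102 168.07029732  74.        ]
p2 [323.31123721 174.82970724]
p1 [303.86772153 183.16540867]
d2a [337.5974667  178.01773684]
d2b [334.15914079 179.38486389]
d1 [316.40068595 187.43981405]
s1 [321.54019601 165.92835758]
s2 [347.96512643 174.12845898]
s3 [276.61261187 183.78122856]
s4 [305.49527325 193.85416679]
```

```bash
cat >> h.py <<'E'
def go(x,y,z,yaw=0.05):
    st=robot.read_state();T=pose(st)
    Rt=np.array([[np.cos(yaw),np.sin(yaw),0],[np.sin(yaw),-np.cos(yaw),0],[0,0,-1.]])
    sh=T[:3,:3].T@(np.array([x,y,z])-T[:3,3]);rv=Ro.from_matrix(T[:3,:3].T@Rt).as_rotvec()
    print("t",st["clock"],"shift",sh.round(1),"rot",rv.round(3),"d",np.linalg.norm(sh).round())
E
python3 - <<'E'
from h import *
go(440,-270,230)
print(np.array(onz("top",322,263,58)))
# lens triangulation
o1,d1=ray("top",160+(124.5)/3-.5,130+158.5/3-.5);o2,d2=ray("scene",220+(146)/4-.5,145+128/4-.5)
s=np.linalg.lstsq(np.c_[d1,-d2],o2-o1,rcond=None)[0];a=o1+d1*s[0];b=o2+d2*s[1];L=(a+b)/2;print(a,b)
C=np.array([624.2,53.2,70]);v=L-C;print(v,np.linalg.norm(v),np.arctan2(v[2],np.hypot(*v[:2])))
E
```

```text
t 0.15 shift [ 304.  -307.4   19.6] rot [-0.001  0.     0.341] d 433.0
[ 385.80689058 -106.59905851   58.        ]
[614.83724824 239.05541439  99.01211024] [615.31119272 238.6578233   99.06815736]
[ -9.12577952 185.65661884  29.0401338 ] 188.13556108001464 0.1549771207676408
```

Candidates by scene pixel: dark-stoppered white/grey vial (401,318) looks like the control. The dark-stoppered low beige vial (324,278) looks like the sample. The blue one (292,293) is the decoy. I'll move above the control for a close wrist crop.

>>> carry_out --pt "38 -38 2 0 0 0.04 0" --pt "76 -77 5 0 0 0.12 0" --pt "114 -115 7 0 0 0.2 0" --pt "152 -154 10 0 0 0.26 0" --pt "190 -192 12 0 0 0.34 0" --pt "228 -230 15 0 0 0.34 0" --pt "266 -269 17 0 0 0.34 0" --pt "304 -307 20 0 0 0.34 0" --pt "304 -307 20 0 0 0.34 0" --pt "304 -307 20 0 0 0.34 0" --pt "304 -307 20 0 0 0.34 0"

```text
clock: 1.25
eef_pos: [440.4, -269.8, 229.6]
tcp_rot: [-0.0, 1.0, 0.026, -0.0]
ft_force: [-0.2, -0.7, 0.5]
width: 0.999
```

Run:
```python
from h import *
s=robot.read_state();print(s["eef_pos"],s["clock"],s["ft_force"]);np.save("w1.npy",s,allow_pickle=True)
cv2.imwrite("pics/w1.png",robot.camera("wrist"));cv2.imwrite("pics/s1.png",robot.camera("scene"))
print(proj("wrist",np.array([467.3,-277,58]),s),proj("wrist",np.array([464.5,-115.4,58]),s))
```

```text
[ 440.41650502 -269.84204288  229.63066553] 1.25 [-0.2288433  -0.73257675  0.48417674]
[286.82205096 156.94602922] [ 82.20730106 149.57197412]
```

View pics/w1.png

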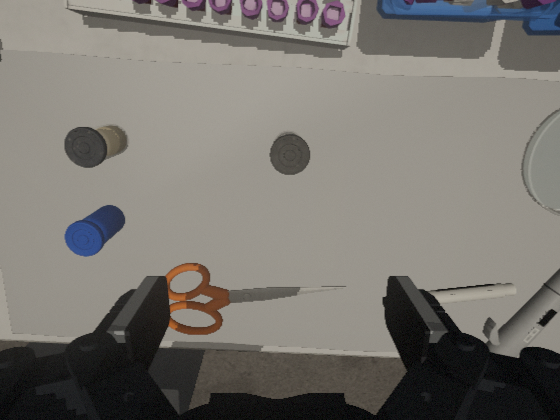

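View pics/s1.png

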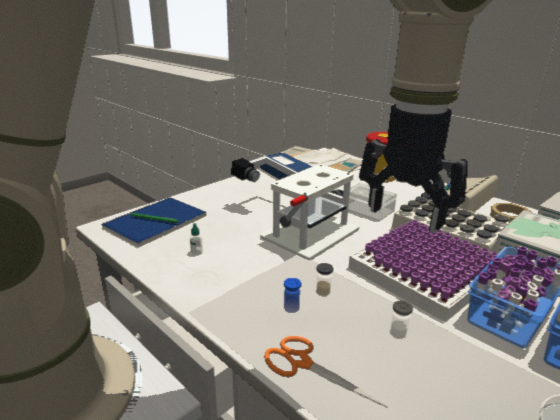

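The shadow has gone. The vial at scene (401,318), wrist (290,155), is fully white, so it's the control. The one at wrist (86,146) has the low beige fill, so it's the sample. Next I'll measure both stoppers.

Run:
```python
from h import *
s=np.load("w1.npy",allow_pickle=True).item();w=cv2.imread("pics/w1.png")
for (x,y) in [(290,155),(86,147)]:
    m=(w[y-30:y+30,x-30:x+30].max(2)<88).astype(np.uint8)
    n,l,st,c=cv2.connectedComponentsWithStats(m);k=1+np.argmax(st[1:,4])
    cn=max(cv2.findContours((l==k).astype(np.uint8),0,2)[0],key=cv2.contourArea);(cx,cy),r=cv2.minEnclosingCircle(cn)
    print(st[k],cx+x-30,cy+y-30,r,onz("wrist",cx+x-30,cy+y-30,56,s))
sc=cv2.resize(cv2.imread("pics/s1.png")[265:340,300:420],None,fx=5,fy=5);cv2.imwrite("pics/s1c.png",sc)
go(467,-277,42)
```

```text
[  10    9   40   41 1252] 289.449764251709 153.89874458312988 20.412464141845703 [ 469.50967207 -279.01081429   56.        ]
[   9   10   42   41 1355] 86.0 146.0 22.203702926635742 [ 467.15043213 -117.66721381   56.        ]
t 1.35 shift [ 27.2   7.  187.6] rot [-0.001  0.001 -0.001] d 190.0
```

View pics/s1c.png

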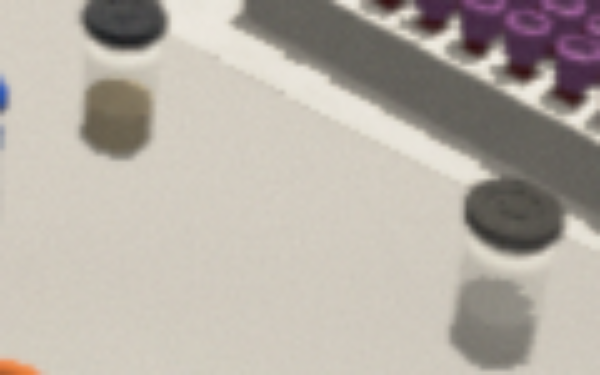

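Run:
```python
from h import *
i=cv2.imread("pics/s1.png")
for r in range(302,340,2): print(r,i[r,400].tolist(), i[r,397].tolist(),i[r,385].tolist())
go(470,-160,130)
```

```text
302 [79, 85, 89] [79, 85, 87] [192, 203, 210]
304 [80, 87, 92] [76, 81, 84] [193, 204, 209]
306 [76, 82, 85] [82, 90, 91] [194, 205, 212]
308 [78, 84, 89] [83, 90, 93] [190, 201, 207]
310 [79, 86, 89] [67, 73, 76] [192, 204, 209]
312 [54, 58, 60] [56, 61, 61] [190, 199, 206]
314 [74, 78, 83] [165, 176, 182] [192, 202, 209]
316 [191, 205, 211] [200, 213, 219] [190, 204, 209]
318 [192, 205, 212] [176, 189, 197] [192, 203, 210]
320 [166, 178, 182] [151, 162, 168] [189, 199, 206]
322 [130, 139, 143] [132, 138, 143] [189, 201, 207]
324 [130, 138, 141] [131, 140, 143] [190, 201, 207]
326 [133, 142, 146] [131, 140, 143] [188, 198, 205]
328 [132, 142, 145] [129, 138, 142] [190, 201, 206]
330 [123, 131, 135] [114, 122, 125] [189, 201, 208]
332 [117, 124, 126] [115, 124, 127] [191, 202, 209]
334 [119, 126, 128] [114, 121, 126] [189, 202, 208]
336 [111, 119, 122] [113, 122, 125] [192, 205, 210]
338 [135, 142, 145] [134, 142, 146] [191, 202, 209]
t 1.35 shift [  35.9 -109.8   99.7] rot [-0.001  0.001 -0.001] d 153.0
```

Run:
```python
from h import *
i=robot.camera("top");cv2.imwrite("pics/t1.png",i)
cv2.imwrite("pics/t1c.png",cv2.resize(i[80:310,290:560],None,fx=2.9,fy=2.6,interpolation=cv2.INTER_CUBIC))
cv2.imwrite("pics/t1d.png",cv2.resize(i[10:310,110:310],None,fx=2,fy=2,interpolation=cv2.INTER_CUBIC))
b=cv2.imread("pics/s1.png")
for r in range(278,300,2): print(r,b[r,323].tolist())
```

```text
278 [189, 203, 207]
280 [156, 175, 182]
282 [93, 117, 126]
284 [91, 112, 125]
286 [93, 114, 125]
288 [85, 104, 115]
290 [82, 99, 108]
292 [80, 97, 105]
294 [81, 98, 108]
296 [131, 141, 144]
298 [189, 203, 208]
```

View pics/t1c.png

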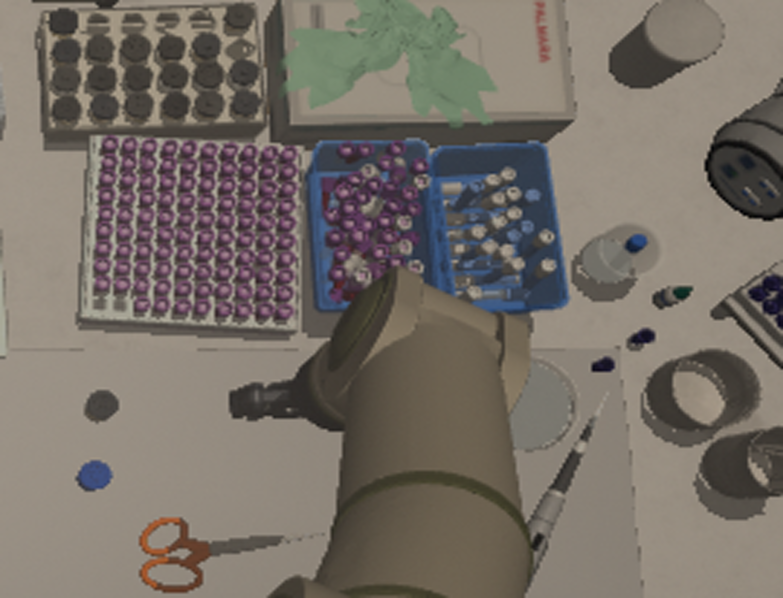

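View pics/t1d.png

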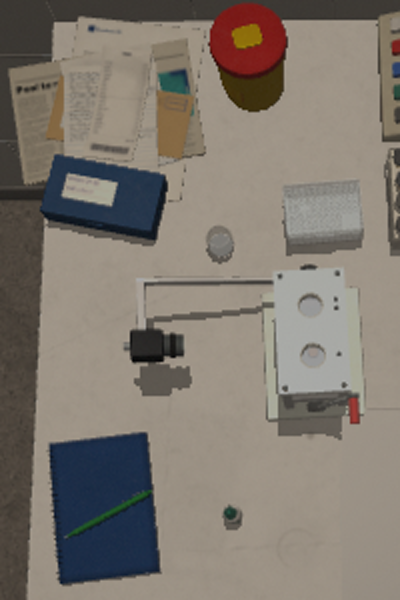

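>>> carry_out --pt "18 -50 20 0 0 0 0" --pt "36 -90 40 0 0 0 0" --pt "36 -110 60 0 0 0 0" --pt "36 -110 60 0 0 0 0" --pt "36 -110 60 0 0 0 0"

```text
clock: 1.9
eef_pos: [469.7, -161.1, 169.5]
tcp_rot: [-0.0, 1.0, 0.024, -0.001]
ft_force: [0.6, -1.0, 0.2]
width: 1.003
```

Run:
```python
from h import *
s=robot.read_state();print(s["eef_pos"],s["clock"]);np.save("w2.npy",s,allow_pickle=True)
w=robot.camera("wrist");cv2.imwrite("pics/w2.png",w)
```

```text
[ 469.74921747 -161.05104018  169.45704434] 1.9
```

View pics/w2.png

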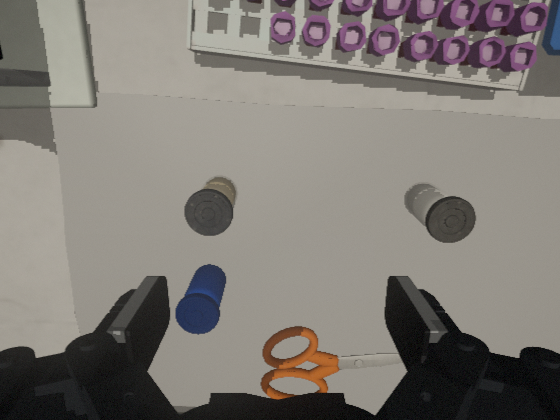

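Run:
```python
from h import *
s=np.load("w2.npy",allow_pickle=True).item();w=cv2.imread("pics/w2.png")
cv2.imwrite("pics/w2c.png",np.hstack([cv2.resize(w[170:250,a:a+80],None,fx=5,fy=5) for a in (170,400)]))
for (x,y) in [(449,219),(209,212)]:
    m=(w[y-30:y+30,x-30:x+30].max(2)<88).astype(np.uint8)
    n,l,st,c=cv2.connectedComponentsWithStats(m);k=1+np.argmax(st[1:,4])
    cn=max(cv2.findContours((l==k).astype(np.uint8),0,2)[0],key=cv2.contourArea);(cx,cy),r=cv2.minEnclosingCircle(cn)
    print(st[k],cx+x-30,cy+y-30,r,onz("wrist",cx+x-30,cy+y-30,56,s))
go(468.5,-278,100)
```

```text
[   6    7   51   47 1806] 449.63793182373047 218.91379356384277 25.378625869750977 [ 469.93557509 -277.78291403   56.        ]
[   6    7   48   47 1757] 208.5 212.0 24.253965377807617 [ 466.96995291 -116.39300214   56.        ]
t 1.95 shift [ -6.9 116.   70. ] rot [ 0.     0.001 -0.003] d 136.0
```

View pics/w2c.png

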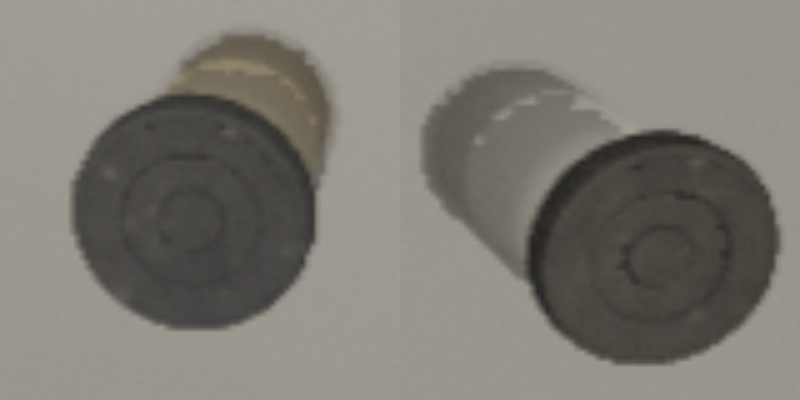

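Both close crops agree: the right one is white-filled (control) and the left one is low beige (sample). I'm moving in on the control.

>>> carry_out --pt "0 45 0 0 0 0 0" --pt "-5 90 0 0 0 0 0" --pt "-7 116 20 0 0 0 0" --pt "-7 116 50 0 0 0 0" --pt "-7 116 70 0 0 0 0" --pt "-7 116 70 0 0 0 0"

```text
clock: 2.55
eef_pos: [466.7, -279.9, 98.7]
tcp_rot: [-0.0, 1.0, 0.022, -0.002]
ft_force: [-0.4, 0.5, -0.3]
width: 0.996
```

Run:
```python
from h import *
s=robot.read_state();print(s["eef_pos"],s["clock"])
w=robot.camera("wrist");cv2.imwrite("pics/w3.png",w);go(469,-278,42);print(proj("wrist",np.array([469.5,-278,58]),s))
```

```text
[ 466.7247194  -279.85772608   98.67251682] 2.55
t 2.6 shift [ 1.8 -1.6 57.9] rot [ 0.     0.002 -0.006] d 58.0
[271.46494761 252.55251605]
```

View pics/w3.png

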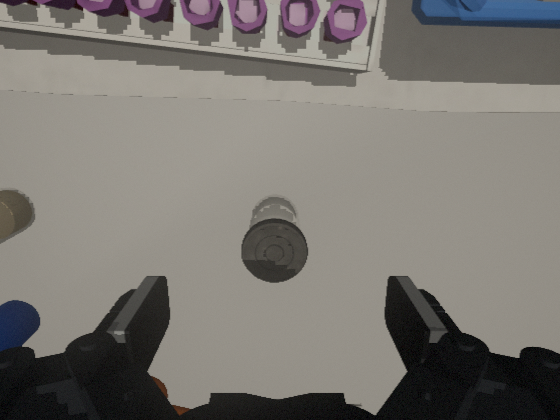

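>>> carry_out --pt "3 -1 25 0 0 0 0" --pt "3 -1 50 0 0 0 0" --pt "3 -1 57 0 0 0 0" --pt "3 -1 57 0 0 0 0" --pt "3 -1 57 0 0 0 120" --pt "3 -1 57 0 0 0 200" --pt "3 -1 57 0 0 0 255" --pt "3 -1 57 0 0 0 255" --pt "3 -1 57 0 0 0 255" --pt "3 -1 57 0 0 0 255" --pt "3 -1 57 0 0 0 255" --pt "3 -1 57 0 0 0 255" --force 25

```text
clock: 3.8
eef_pos: [470.6, -278.7, 43.7]
tcp_rot: [0.0, 1.0, 0.022, -0.0]
ft_force: [-0.5, -0.1, 8.5]
width: 0.369
```

Run:
```python
from h import *
s=robot.read_state();print(s["eef_pos"],s["clock"],s["width"])
w=robot.camera("wrist");cv2.imwrite("pics/w4.png",w)
```

```text
[ 470.63285864 -278.67615051   43.66436124] 3.8 0.3686440888111585
```

View pics/w4.png

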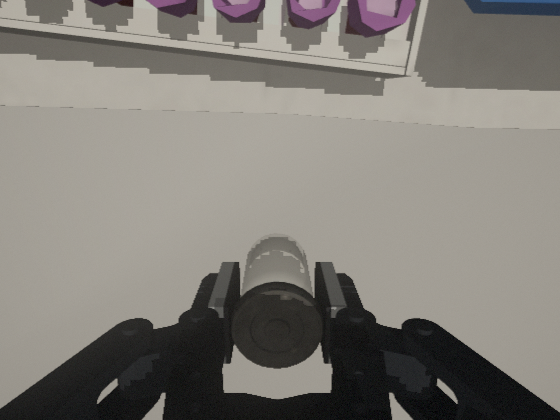

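>>> carry_out --pt "0 0 -10 0 0 0 255" --pt "0 0 -40 0 0 0 255" --pt "0 0 -80 0 0 0 255" --pt "0 0 -125 0 0 0 255" --pt "0 0 -170 0 0 0 255" --pt "0 0 -200 0 0 0 255" --pt "0 0 -200 0 0 0 255" --pt "0 0 -200 0 0 0 255"

```text
clock: 4.65
eef_pos: [470.7, -278.5, 244.7]
tcp_rot: [0.001, 1.0, 0.022, 0.0]
ft_force: [-0.3, -0.2, -0.8]
width: 0.369
```

Run:
```python
from h import *
s=robot.read_state();print(s["eef_pos"],s["clock"],s["width"],s["ft_force"])
w=robot.camera("wrist");cv2.imwrite("pics/w5.png",w)
w=robot.camera("scene");cv2.imwrite("pics/s5.png",cv2.resize(w[120:320,300:500],None,fx=3,fy=3))
go(540,40,260)
```

```text
[ 470.72807986 -278.47374172  244.70264778] 4.65 0.36901936587264844 [-0.28765652 -0.23026271 -0.81289572]
t 4.75 shift [  83.7 -314.8  -17.2] rot [-0.     0.002 -0.006] d 326.0
```

View pics/w5.png

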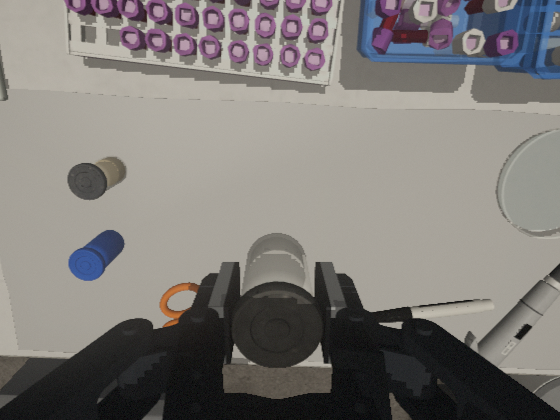

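View pics/s5.png

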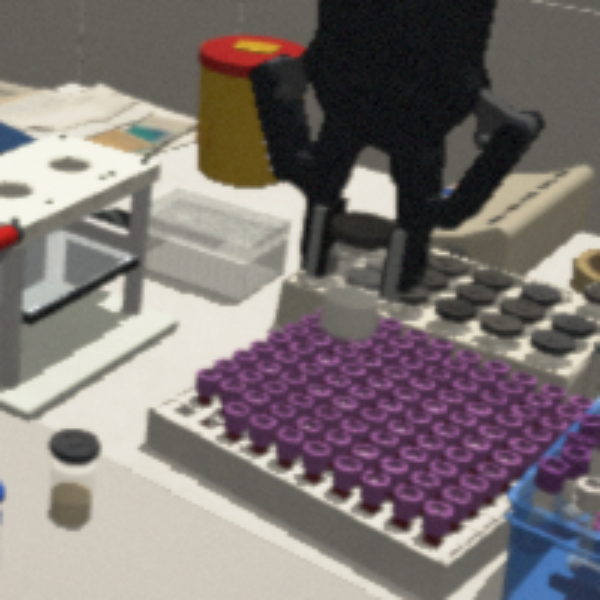

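```bash
cat >> h.py <<'E'
def tool(u,v,zt):
    i=robot.camera_info("wrist");M=np.array(i["mount"]);d=M[:3,:3]@np.linalg.solve(np.array(i["intrinsics"]),[u,v,1.]);o=M[:3,3]
    return o+d*(zt-o[2])/d[2]
E
python3 - <<'E'
from h import *
w=cv2.imread("pics/w5.png")
cv2.imwrite("pics/w5c.png",cv2.resize(w[225:375,205:355],None,fx=4,fy=4))
print(tool(277,325,-14.3),tool(277,360,-14.3),tool(277,290,-14.3))
E
```

```text
[  1.07908188   0.90535705 -14.3       ] [-13.15520901   0.91477585 -14.3       ] [ 14.40743435   0.89653771 -14.3       ]
```

View pics/w5c.png

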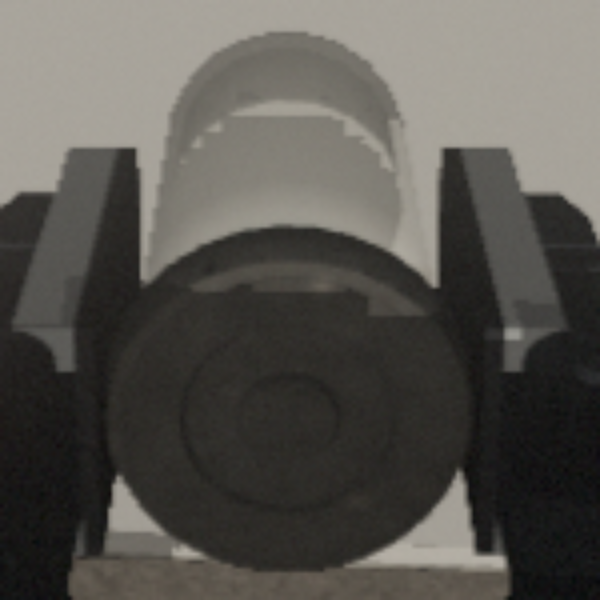

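>>> carry_out --pt "10 -40 -4 0 0 0 255" --pt "20 -80 -8 0 0 0 255" --pt "30 -120 -12 0 0 0 255" --pt "40 -160 -17 0 0 0 255" --pt "50 -200 -17 0 0 0 255" --pt "60 -240 -17 0 0 0 255" --pt "70 -280 -17 0 0 0 255" --pt "80 -315 -17 0 0 0 255" --pt "84 -315 -17 0 0 0 255" --pt "84 -315 -17 0 0 0 255" --pt "84 -315 -17 0 0 0 255"

```text
clock: 5.85
eef_pos: [539.6, 39.0, 258.7]
tcp_rot: [0.0, 1.0, 0.021, -0.002]
ft_force: [0.4, 0.5, 0.2]
width: 0.367
```

Run:
```python
from h import *
s=robot.read_state();print(s["eef_pos"],s["clock"],s["width"],s["ft_force"]);np.save("w6.npy",s,allow_pickle=True)
w=robot.camera("wrist");cv2.imwrite("pics/w6.png",w)
for p in ([588.6,51.4,144],[659.9,55,144]): print(proj("wrist",np.array(p),s))
```

```text
[539.57444317  39.04212665 258.74685566] 5.85 0.36723165455830953 [0.42465969 0.52694473 0.16588389]
[259.09444898 135.18095635]
[256.38477845   8.37731193]
```

View pics/w6.png

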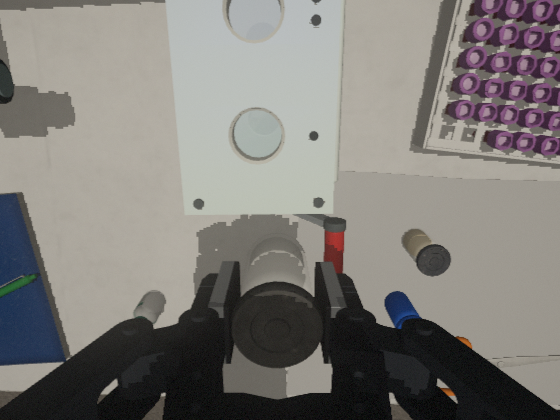

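Run:
```python
from h import *
s=np.load("w6.npy",allow_pickle=True).item();w=cv2.imread("pics/w6.png")
cv2.imwrite("pics/w6c.png",cv2.resize(w[0:220,160:350],None,fx=3,fy=2.7))
cv2.imwrite("pics/w6d.png",cv2.resize(w[95:175,215:300],None,fx=7,fy=7))
for u,v in [(257.5,134),(254.5,12)]: print(onz("wrist",u,v,144,s))
for u,v in [(313,136),(315,3),(316,20),(198,204),(318,202)]: print(onz("wrist",u,v,144,s))
```

```text
[589.28883853  52.42104626 144.        ]
[657.99886724  56.02659974 144.        ]
[589.55731963  17.52108349 144.        ]
[664.0802693   21.82877526 144.        ]
[655.40368849  20.60425672 144.        ]
[541.62544588  90.70390675 144.        ]
[546.45518944  11.04225122 144.        ]
```

View pics/w6d.png

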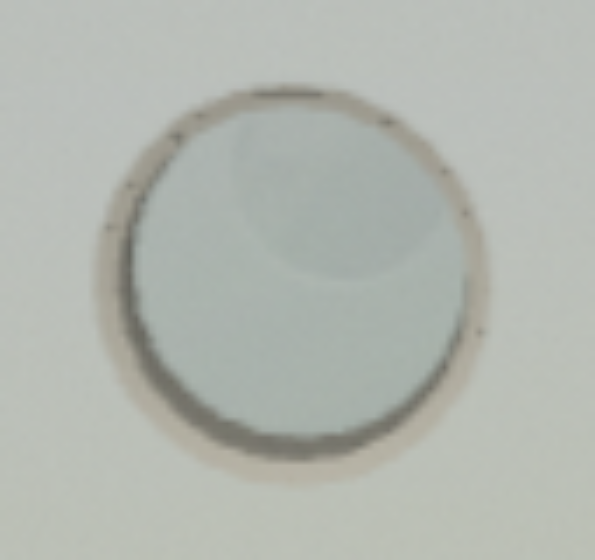

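Run:
```python
from h import *
go(589,52.5,205)
```

```text
t 5.9 shift [ 50.1 -11.7  53.8] rot [ 0.001  0.004 -0.008] d 74.0
```

>>> carry_out --pt "30 -6 10 0 0.002 -0.008 255" --pt "50 -12 25 0 0.004 -0.008 255" --pt "50 -12 45 0 0.004 -0.008 255" --pt "50 -12 54 0 0.004 -0.008 255" --pt "50 -12 54 0 0.004 -0.008 255" --pt "50 -12 54 0 0.004 -0.008 255"

```text
clock: 6.5
eef_pos: [588.6, 52.0, 205.2]
tcp_rot: [0.0, 1.0, 0.024, -0.0]
ft_force: [0.6, 0.6, -0.4]
width: 0.372
```

Run:
```python
from h import *
s=robot.read_state();print(s["eef_pos"],s["clock"],s["width"],s["ft_force"]);np.save("w7.npy",s,allow_pickle=True)
w=robot.camera("wrist");cv2.imwrite("pics/w7.png",w)
c=robot.camera("scene");cv2.imwrite("pics/s7.png",cv2.resize(c[100:260,230:400],None,fx=4,fy=3.75))
T=pose(s);print("vialbottom ctr",proj("wrist",(T@[-0.7,0,44,1])[:3],s),"p1",proj("wrist",np.array([588.4,52.5,144]),s))
go(589,52.5,205)
```

```text
[588.60998367  52.0256189  205.24235154] 6.5 0.371628170779007 [ 0.55945773  0.63624653 -0.4223993 ]
vialbottom ctr [275.11345305 256.62764494] p1 [274.25064598 241.98741956]
t 6.6 shift [-0.  -0.1  0.8] rot [ 0.001 -0.001 -0.001] d 1.0
```

View pics/w7.png

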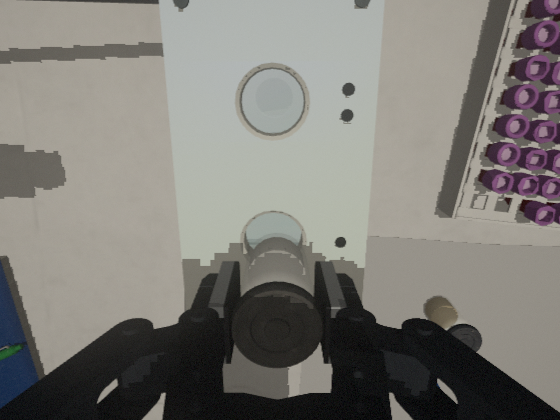

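View pics/s7.png

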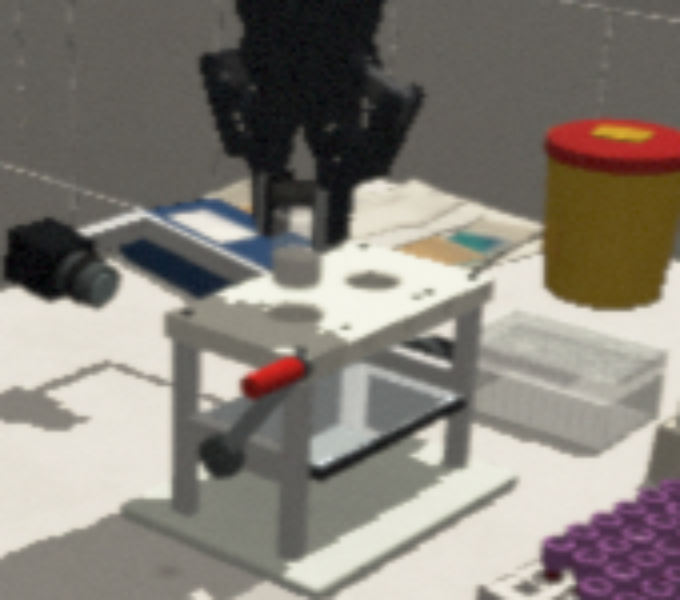

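Run:
```python
from h import *
s=np.load("w7.npy",allow_pickle=True).item();w=cv2.imread("pics/w7.png")
cv2.imwrite("pics/w7c.png",cv2.resize(w[190:300,220:330],None,fx=5.4,fy=5.4,interpolation=cv2.INTER_CUBIC))
cv2.imwrite("pics/w7d.png",cv2.resize(w[50:150,225:325],None,fx=6,fy=6,interpolation=cv2.INTER_CUBIC))
p2=onz("wrist",273,101,144,s);print(p2,p2-72*np.array([np.cos(.05),np.sin(.05),0]))
for u,v in [(348.5,89),(347,115),(340.5,242)]:print(onz("wrist",u,v,144,s))
```

```text
[660.45006392  56.51208151 144.        ] [588.54004517  52.91358132 144.        ]
[667.61856119  21.33016581 144.        ]
[655.75942492  20.7747667  144.        ]
[590.1272624   17.26007859 144.        ]
```

View pics/w7c.png

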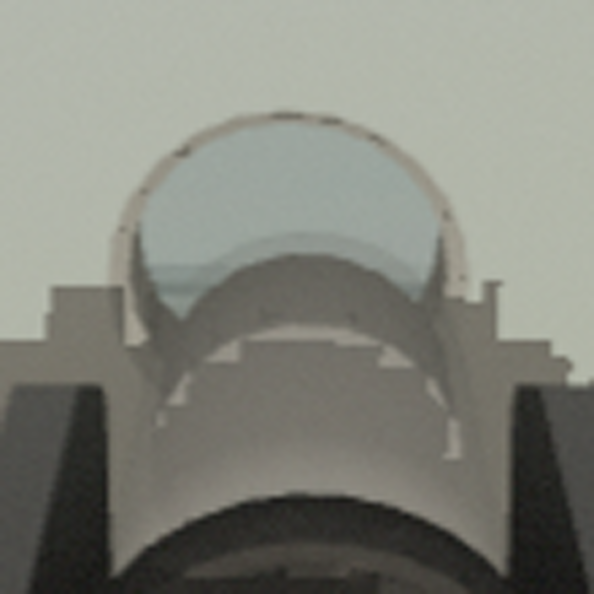

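View pics/w7d.png

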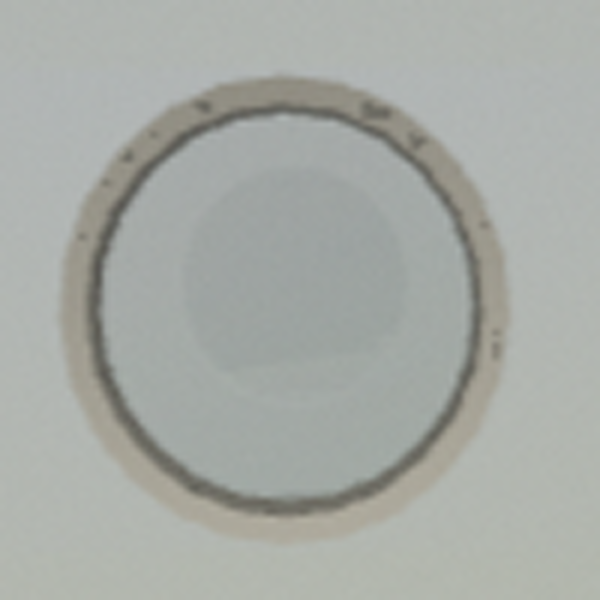

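Run:
```python
from h import *
s=np.load("w7.npy",allow_pickle=True).item()
print(onz("wrist",276.1,236.3,161.2,s)-[14.5,0,0], s["eef_pos"])
print(onz("wrist",273.1,190+113/5.4-.4,144,s)-[18,0,0])
```

```text
[584.06907167  51.99243233 161.2       ] [588.60998367  52.0256189  205.24235154]
[587.95002249  53.92966115 144.        ]
```

Run:
```python
from h import *
s=np.load("w7.npy",allow_pickle=True).item()
c=robot.camera("scene");cv2.imwrite("pics/s8.png",cv2.resize(c[135:195,280:340],None,fx=10,fy=10,interpolation=cv2.INTER_CUBIC))
for X in [(588,52,219.5),(588,52,161.5),(584,52,161.5)]:
    p=proj("scene",np.array(X));print(X,p,(p-[280,135]+.5)*10)
```

```text
(588, 52, 219.5) [304.86686563 150.33612013] [253.66865634 158.36120125]
(588, 52, 161.5) [303.80216834 175.75302112] [243.02168336 412.53021119]
(584, 52, 161.5) [302.57614232 176.20362671] [230.76142322 417.03626714]
```

View pics/s8.png

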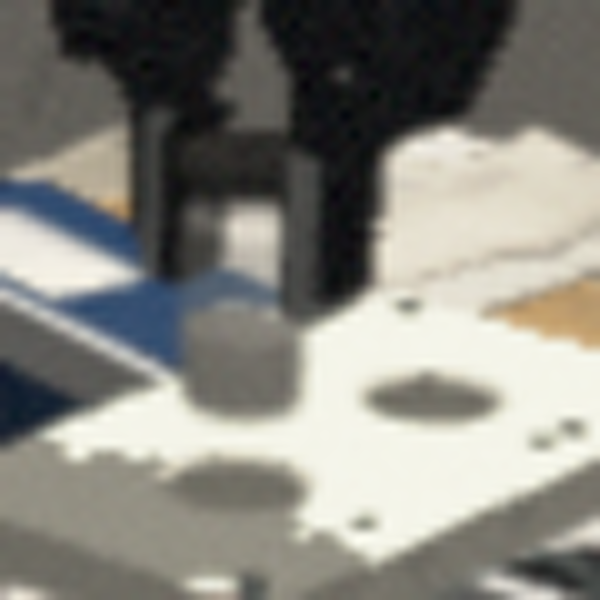

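>>> carry_out --pt "1 -1.4 4 0 0 0 255" --pt "1 -1.4 8 0 0 0 255" --pt "1 -1.4 12 0 0 0 255" --pt "1 -1.4 15 0 0 0 255" --pt "1 -1.4 18 0 0 0 255" --pt "1 -1.4 20 0 0 0 255" --pt "1 -1.4 22 0 0 0 255" --pt "1 -1.4 22 0 0 0 255"

```text
clock: 7.45
eef_pos: [589.9, 54.0, 183.5]
tcp_rot: [0.0, 1.0, 0.025, 0.0]
ft_force: [-0.3, 0.1, -0.6]
width: 0.368
```

Run:
```python
from h import *
s=robot.read_state();print(s["eef_pos"],s["clock"],s["width"],s["ft_force"])
w=robot.camera("wrist");cv2.imwrite("pics/w9.png",cv2.resize(w[190:380,200:360],None,fx=4,fy=3.15))
c=robot.camera("scene");cv2.imwrite("pics/s9.png",cv2.resize(c[135:195,280:340],None,fx=10,fy=10,interpolation=cv2.INTER_CUBIC))
go(589.7,53.3,172)
```

```text
[589.94849182  53.98653511 183.52259363] 7.45 0.3677677737008336 [-0.33830895  0.14992837 -0.6329493 ]
t 7.55 shift [-0.4  0.7 11.8] rot [ 0.001 -0.001 -0.   ] d 12.0
```

View pics/s9.png

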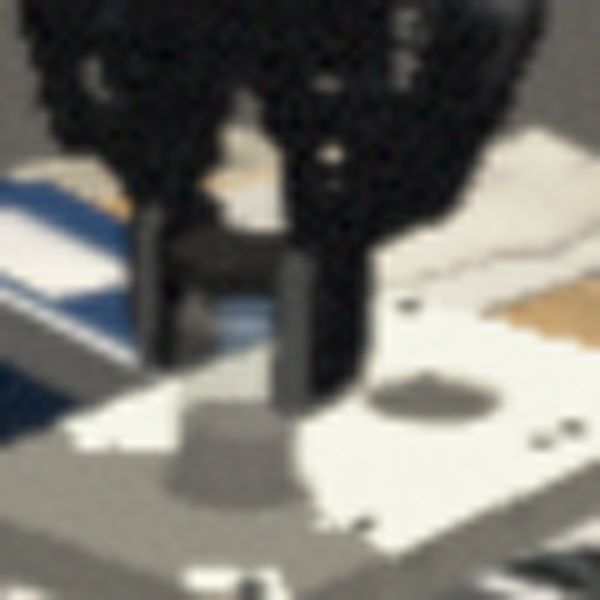

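View pics/w9.png

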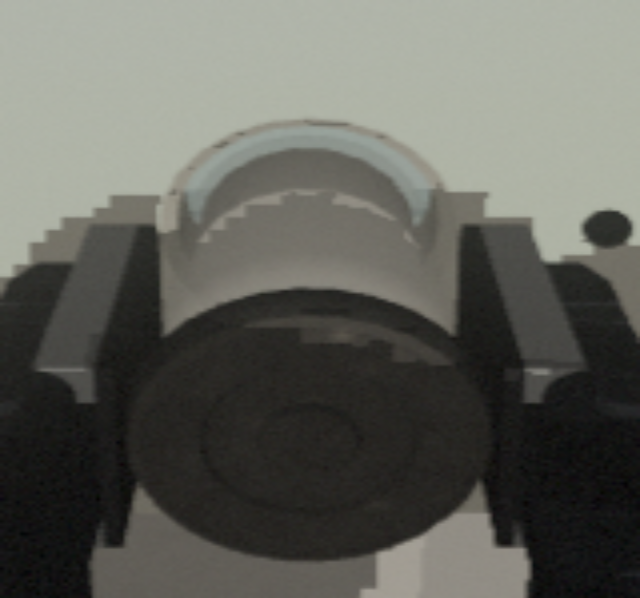

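>>> carry_out --pt "0 0.4 2 0 0 0 255" --pt "0 0.4 4 0 0 0 255" --pt "0 0.4 6 0 0 0 255" --pt "0 0.4 8 0 0 0 255" --pt "0 0.4 8 0 0 0 255"

```text
clock: 8.05
eef_pos: [589.9, 53.6, 175.5]
tcp_rot: [0.0, 1.0, 0.025, 0.0]
ft_force: [-0.6, -0.4, -0.9]
width: 0.368
```

Run:
```python
from h import *
s=robot.read_state();print(s["eef_pos"],s["clock"],s["width"],s["ft_force"])
w=robot.camera("wrist");cv2.imwrite("pics/w10.png",cv2.resize(w[190:380,200:360],None,fx=4,fy=3.15))
```

```text
[589.92557193  53.61465581 175.47436462] 8.05 0.3684462266293377 [-0.63728628 -0.42999604 -0.91226278]
```

View pics/w10.png

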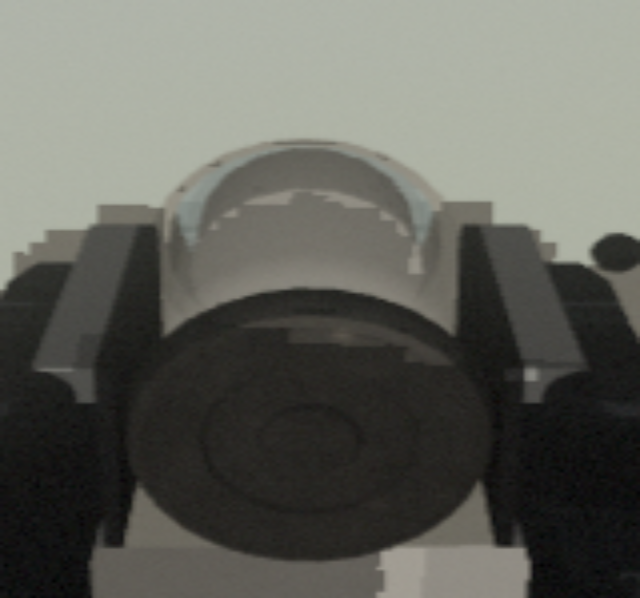

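>>> carry_out --pt "0 0 1 0 0 0 255" --pt "0 0 2 0 0 0 255" --pt "0 0 3 0 0 0 255" --pt "0 0 4 0 0 0 255" --pt "0 0 4 0 0 0 255"

```text
clock: 8.6
eef_pos: [590.7, 53.7, 172.7]
tcp_rot: [0.0, 1.0, 0.025, 0.001]
ft_force: [-2.8, 0.7, 10.4]
width: 0.368
```

Run:
```python
from h import *
s=robot.read_state();print(s["eef_pos"],s["clock"],s["width"],s["ft_force"])
w=robot.camera("wrist");cv2.imwrite("pics/w11.png",cv2.resize(w[190:380,200:360],None,fx=4,fy=3.15))
c=robot.camera("scene");cv2.imwrite("pics/s11.png",cv2.resize(c[135:195,280:340],None,fx=10,fy=10,interpolation=cv2.INTER_CUBIC))
```

```text
[590.65935977  53.71545977 172.73160959] 8.6 0.3683507927500599 [-2.78407464  0.66693901 10.41612036]
```

View pics/w11.png

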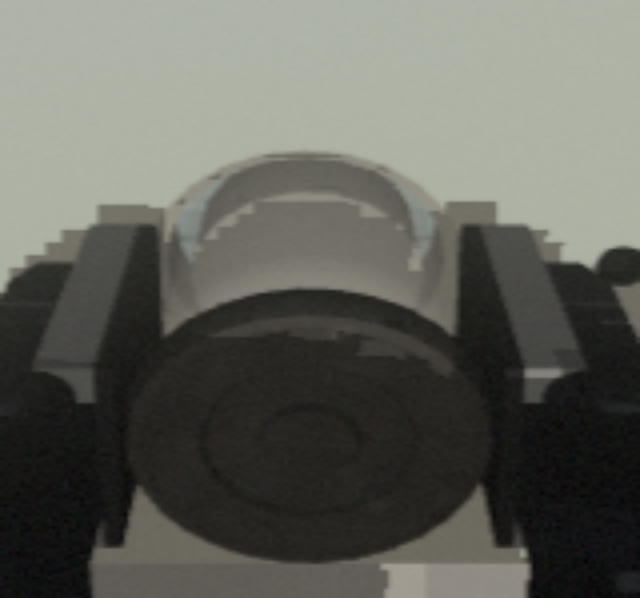

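View pics/s11.png

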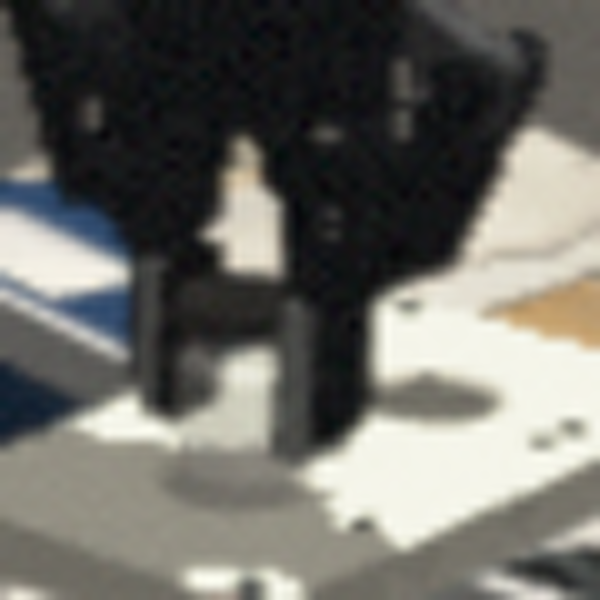

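>>> carry_out --pt "-0.7 0 0 0 0 0 255" --pt "-0.7 0 0 0 0 0 255" --pt "-0.7 0 0 0 0 0 150" --pt "-0.7 0 0 0 0 0 120" --pt "-0.7 0 0 0 0 0 80" --pt "-0.7 0 0 0 0 0 80" --pt "-0.7 0 0 0 0 0 80"

```text
clock: 9.4
eef_pos: [589.8, 53.7, 172.6]
tcp_rot: [0.0, 1.0, 0.025, 0.001]
ft_force: [0.0, 1.0, 0.5]
width: 0.68
```

Run:
```python
from h import *
s=robot.read_state();print(s["eef_pos"],s["clock"],s["width"],s["ft_force"])
w=robot.camera("wrist");cv2.imwrite("pics/w12.png",w)
c=robot.camera("scene");cv2.imwrite("pics/s12.png",cv2.resize(c[135:195,280:340],None,fx=10,fy=10,interpolation=cv2.INTER_CUBIC))
for z in (187,129): 
  p=proj("scene",np.array([588.5,53,z]));print((p-[280,135]+.5)*10, proj("wrist",np.array([588.5,53,z]),s))
```

```text
[589.8490342   53.6801922  172.64800058] 9.4 0.6799303373126824 [0.02631356 0.95276981 0.50601505]
[245.74993363 300.79249266] [276.15668416 331.19118241]
[235.47882363 547.21521379] [276.33496277 258.42247395]
```

View pics/w12.png

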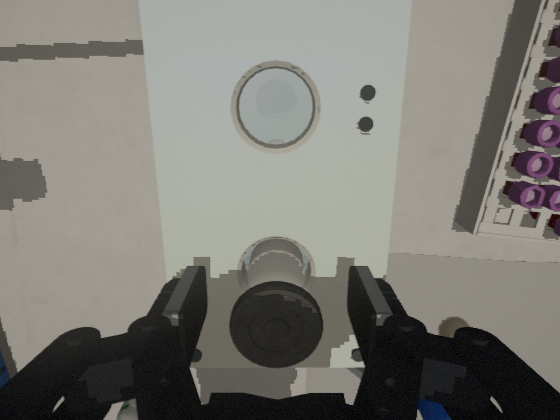

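View pics/s12.png

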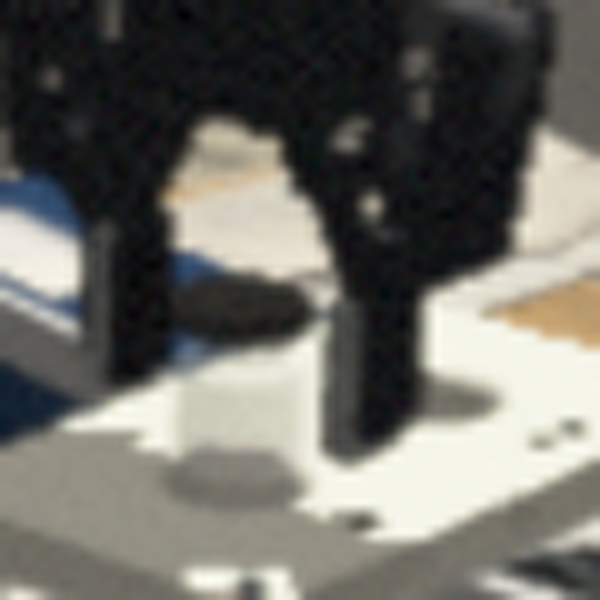

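>>> carry_out --pt "0 0 -10 0 0 0 60" --pt "0 0 -30 0 0 0 40" --pt "0 0 -60 0 0 0 0" --pt "0 0 -80 0 0 0 0" --pt "-30 25 -80 0 0 0 0" --pt "-60 70 -80 0 0 0 0" --pt "-60 70 -80 0 0 0 0" --pt "-60 70 -80 0 0 0 0"

```text
clock: 10.3
eef_pos: [532.8, -20.6, 253.5]
tcp_rot: [0.0, 1.0, 0.023, 0.002]
ft_force: [-0.7, 0.1, 0.9]
width: 1.002
```

Run:
```python
from h import *
s=robot.read_state();print(s["eef_pos"],s["clock"],s["width"],s["ft_force"]);np.save("w13.npy",s,allow_pickle=True)
w=robot.camera("wrist");cv2.imwrite("pics/w13.png",w)
c=robot.camera("scene");cv2.imwrite("pics/s13.png",cv2.resize(c[125:205,250:350],None,fx=7,fy=7,interpolation=cv2.INTER_CUBIC))
go(468,-117,110)
```

```text
[532.81198337 -20.58828568 253.54787476] 10.3 1.0015442804687766 [-0.66920267  0.10333141  0.85039842]
t 10.4 shift [-71.4  95.2 142.8] rot [-0.    -0.004  0.   ] d 186.0
```

View pics/w13.png

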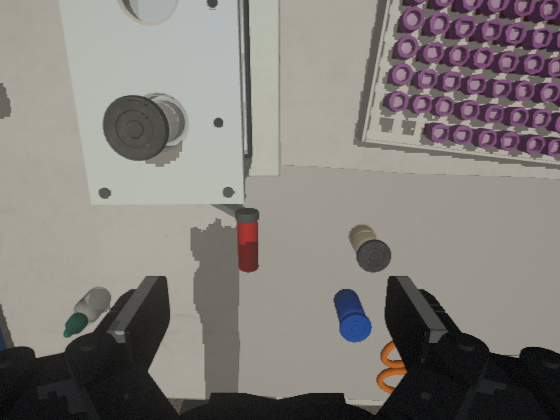

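View pics/s13.png

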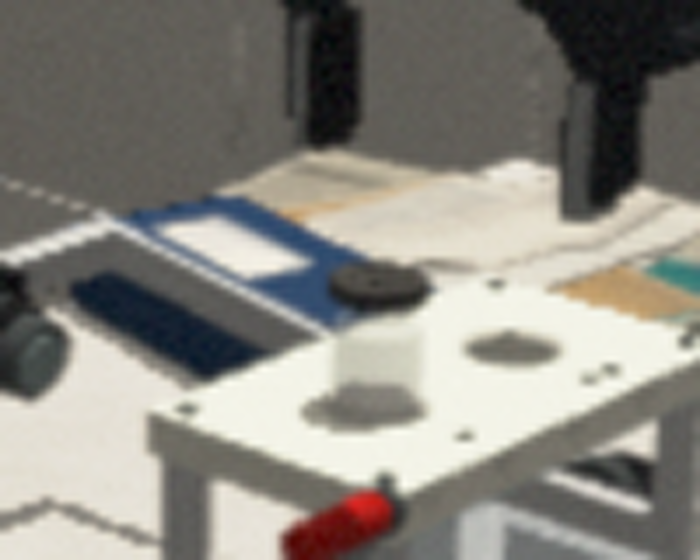

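Run:
```python
from h import *
s=np.load("w13.npy",allow_pickle=True).item()
print(onz("wrist",136.5,127,187,s),onz("wrist",218.5,122.5,144,s))
print(onz("wrist",373.5,255,58,s))
```

```text
[589.10950195  51.2344132  187.        ] [589.69026927  16.80856267 144.        ]
[ 468.68184849 -114.7090582    58.        ]
```

>>> carry_out --pt "-35 45 0 0 0 0 0" --pt "-71 90 30 0 -0.004 0 0" --pt "-71 95 75 0 -0.004 0 0" --pt "-71 95 120 0 -0.004 0 0" --pt "-71 95 143 0 -0.004 0 0" --pt "-71 95 143 0 -0.004 0 0" --pt "-71 95 143 0 -0.004 0 0"

```text
clock: 11.1
eef_pos: [469.2, -116.0, 109.9]
tcp_rot: [-0.0, 1.0, 0.026, -0.0]
ft_force: [-0.1, -0.8, 0.3]
width: 0.998
```

Run:
```python
from h import *
s=robot.read_state();print(s["eef_pos"],s["clock"],s["ft_force"])
w=robot.camera("wrist");cv2.imwrite("pics/w14.png",w)
x,y=277,250
m=(w[y-60:y+60,x-60:x+60].max(2)<88).astype(np.uint8)
n,l,st,c=cv2.connectedComponentsWithStats(m);k=1+np.argmax(st[1:,4])
cn=max(cv2.findContours((l==k).astype(np.uint8),0,2)[0],key=cv2.contourArea);(cx,cy),r=cv2.minEnclosingCircle(cn)
print(st[k],cx+x-60,cy+y-60,r,onz("wrist",cx+x-60,cy+y-60,56,s))
go(468,-117,43)
```

```text
[ 469.22602064 -115.97157381  109.85249893] 11.1 [-0.13617297 -0.76048214  0.33467822]
[  28   31   62   60 2925] 275.1500015258789 250.6624984741211 31.030105590820312 [ 467.27413108 -116.0088829    56.        ]
t 11.15 shift [-1.7  0.8 67.6] rot [-0.    -0.001  0.001] d 68.0
```

View pics/w14.png

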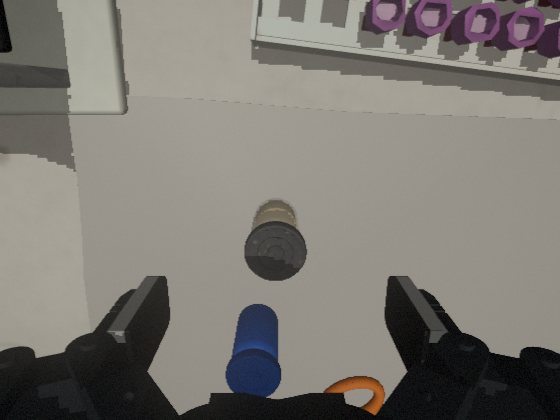

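>>> carry_out --pt "-2 0 25 0 0 0 0" --pt "-2 0 50 0 0 0 0" --pt "-2 0 67 0 0 0 0" --pt "-2 0 67 0 0 0 0" --pt "-2 0 67 0 0 0 120" --pt "-2 0 67 0 0 0 200" --pt "-2 0 67 0 0 0 255" --pt "-2 0 67 0 0 0 255" --pt "-2 0 67 0 0 0 255" --pt "-2 0 67 0 0 0 255" --pt "-2 0 60 0 0 0 255" --pt "-2 0 30 0 0 0 255" --pt "-2 0 -10 0 0 0 255" --pt "-2 0 -50 0 0 0 255" --pt "-2 0 -95 0 0 0 255" --pt "-2 0 -140 0 0 0 255" --pt "-2 0 -140 0 0 0 255" --pt "-2 0 -140 0 0 0 255" --force 25

```text
clock: 12.95
eef_pos: [467.5, -116.4, 252.1]
tcp_rot: [0.0, 1.0, 0.026, 0.002]
ft_force: [-0.0, 0.3, -0.0]
width: 0.369
```

Run:
```python
from h import *
s=robot.read_state();print(s["eef_pos"],s["clock"],s["width"],s["ft_force"])
w=robot.camera("wrist");cv2.imwrite("pics/w15.png",w)
go(590,54,250)
```

```text
[ 467.46599619 -116.35330631  252.08827409] 12.95 0.36920602432469174 [-0.03862403  0.31628757 -0.03254559]
t 13.0 shift [ 131.7 -163.7    1.1] rot [-0.    -0.001  0.001] d 210.0
```

View pics/w15.png

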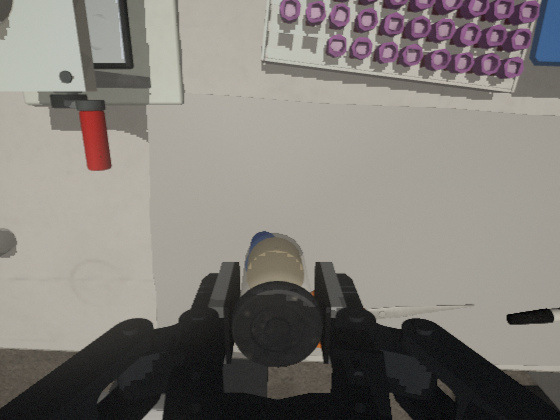

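Run:
```python
from h import *
go(661.5,57.2,270)
```

```text
t 13.0 shift [ 203.3 -163.2  -18.8] rot [-0.    -0.001  0.001] d 261.0
```

>>> carry_out --pt "30 -15 -12 0 0 0 255" --pt "65 -40 -19 0 0 0 255" --pt "105 -65 -19 0 0 0 255" --pt "145 -90 -19 0 0 0 255" --pt "175 -125 -19 0 0 0 255" --pt "203 -155 -19 0 0 0 255" --pt "203 -163 -19 0 0 0 255" --pt "203 -163 -19 0 0 0 255" --pt "203 -163 -19 0 0 0 255"

```text
clock: 13.9
eef_pos: [660.1, 55.7, 268.8]
tcp_rot: [0.0, 1.0, 0.025, -0.001]
ft_force: [0.1, -0.4, -1.2]
width: 0.363
```

Run:
```python
from h import *
go(661.5,57.2,200)
```

```text
t 13.9 shift [ 1.6 -1.5 68.8] rot [0.001 0.002 0.001] d 69.0
```

>>> carry_out --pt "1.6 -1.5 25 0 0.002 0 255" --pt "1.6 -1.5 50 0 0.002 0 255" --pt "1.6 -1.5 65 0 0.002 0 255" --pt "1.6 -1.5 69 0 0.002 0 255" --pt "1.6 -1.5 69 0 0.002 0 255" --pt "1.6 -1.5 69 0 0.002 0 255"

```text
clock: 14.5
eef_pos: [662.0, 56.9, 200.7]
tcp_rot: [0.0, 1.0, 0.025, 0.001]
ft_force: [0.1, 0.2, -0.8]
width: 0.372
```

Run:
```python
from h import *
s=robot.read_state();print(s["eef_pos"],s["clock"],s["width"],s["ft_force"])
w=robot.camera("wrist");cv2.imwrite("pics/w16.png",w)
c=robot.camera("scene");cv2.imwrite("pics/s16.png",cv2.resize(c[115:195,280:360],None,fx=7,fy=7,interpolation=cv2.INTER_CUBIC))
go(661.7,57.3,184)
```

```text
[661.98130271  56.85465003 200.73846691] 14.5 0.3718725969574934 [ 0.13907534  0.23120892 -0.77411599]
t 14.6 shift [-0.4 -0.2 16.9] rot [ 0.001 -0.002  0.001] d 17.0
```

View pics/w16.png

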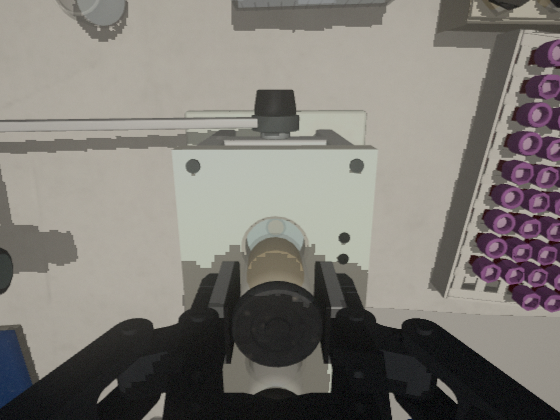

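View pics/s16.png

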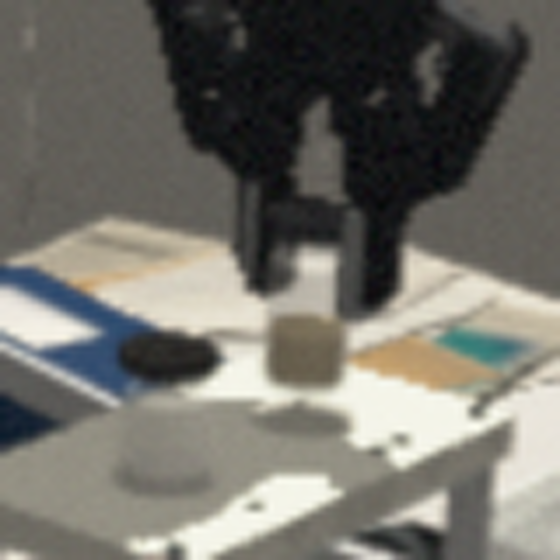

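Hole and vial line up as they did at pocket 1, so I'm continuing down.

>>> carry_out --pt "-0.2 -0.2 5 0 0 0 255" --pt "-0.2 -0.2 10 0 0 0 255" --pt "-0.2 -0.2 14 0 0 0 255" --pt "-0.2 -0.2 18 0 0 0 255" --pt "-0.2 -0.2 20 0 0 0 255" --pt "-0.2 -0.2 20 0 0 0 255"

```text
clock: 15.2
eef_pos: [661.7, 57.3, 180.4]
tcp_rot: [0.0, 1.0, 0.025, 0.001]
ft_force: [-0.4, -0.0, 0.7]
width: 0.368
```

Run:
```python
from h import *
s=robot.read_state();print(s["eef_pos"],s["clock"],s["width"],s["ft_force"])
w=robot.camera("wrist");cv2.imwrite("pics/w17.png",cv2.resize(w[190:380,200:360],None,fx=4,fy=3.15))
```

```text
[661.72019682  57.27959533 180.38329254] 15.2 0.36760079375066745 [-0.37539316 -0.00330752  0.71719765]
```

View pics/w17.png

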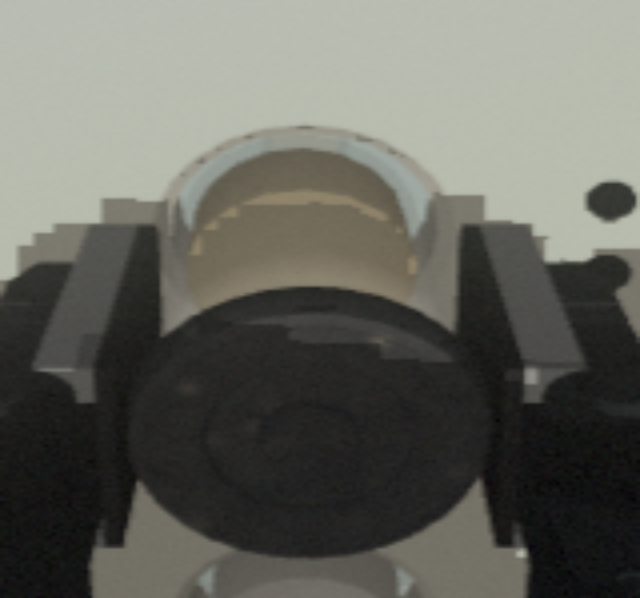

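>>> carry_out --pt "0 0 2 0 0 0 255" --pt "0 0 4 0 0 0 255" --pt "0 0 6 0 0 0 255" --pt "0 0 7 0 0 0 255" --pt "0 0 8 0 0 0 255" --pt "0 0 8 0 0 0 255"

```text
clock: 15.85
eef_pos: [662.5, 57.4, 173.7]
tcp_rot: [0.0, 1.0, 0.025, 0.002]
ft_force: [-1.0, 0.0, 6.4]
width: 0.367
```

Run:
```python
from h import *
s=robot.read_state();print(s["eef_pos"],s["clock"],s["width"],s["ft_force"])
w=robot.camera("wrist");cv2.imwrite("pics/w18.png",cv2.resize(w[190:380,200:360],None,fx=4,fy=3.15))
```

```text
[662.5194426   57.44006736 173.71975841] 15.85 0.36669546376890244 [-1.04355924  0.04361722  6.40091362]
```

View pics/w18.png

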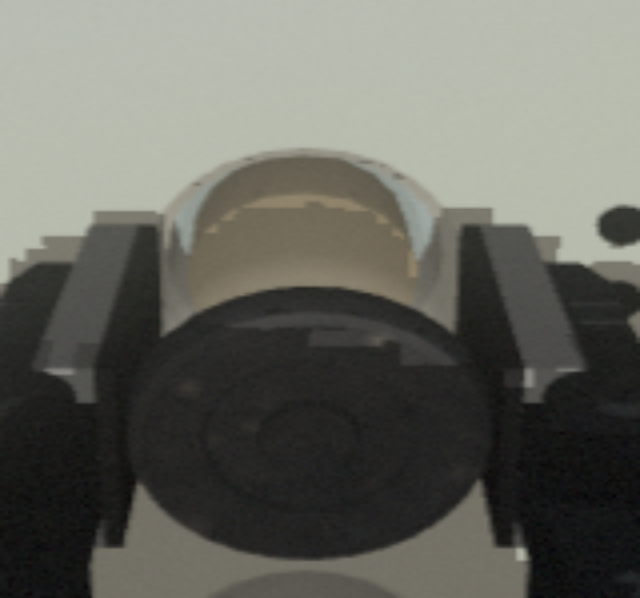

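>>> carry_out --pt "-0.8 0 0 0 0 0 255" --pt "-0.8 0 0 0 0 0 150" --pt "-0.8 0 0 0 0 0 120" --pt "-0.8 0 0 0 0 0 80" --pt "-0.8 0 0 0 0 0 80" --pt "-0.8 0 0 0 0 0 80" --pt "-0.8 0 -15 0 0 0 80" --pt "-0.8 0 -40 0 0 0 80" --pt "-0.8 0 -80 0 0 0 80" --pt "-0.8 0 -110 0 0 0 80" --pt "-50 40 -110 0 0 0 80" --pt "-90 80 -110 0 0 0 80" --pt "-130 80 -110 0 0 0 80" --pt "-160 80 -110 0 0 0 80" --pt "-160 80 -110 0 0 0 80" --pt "-160 80 -110 0 0 0 80"

```text
clock: 17.5
eef_pos: [506.6, -30.5, 284.7]
tcp_rot: [0.0, 1.0, 0.025, 0.003]
ft_force: [0.9, 1.2, 0.5]
width: 0.69
```

Run:
```python
from h import *
s=robot.read_state();print(s["eef_pos"],s["clock"],s["width"],s["ft_force"]);np.save("w19.npy",s,allow_pickle=True)
w=robot.camera("wrist");cv2.imwrite("pics/w19.png",w)
c=robot.camera("scene");cv2.imwrite("pics/s19r.png",c);cv2.imwrite("pics/s19.png",cv2.resize(c[135:225,225:350],None,fx=6,fy=6,interpolation=cv2.INTER_CUBIC))
c=robot.camera("top");cv2.imwrite("pics/t19.png",c);
for p in [(588.5,53,187),(660.4,56.8,187)]: print(proj("scene",np.array(p)),proj("wrist",np.array(p),s))
```

```text
[506.62823248 -30.54577921 284.68912772] 17.5 0.6904842032872657 [0.8569363  1.20993757 0.54236694]
[304.07499336 164.57924927] [133.16102546  74.22083208]
[323.94091753 156.92875999] [116.52008154 -78.3869877 ]
```

View pics/w19.png

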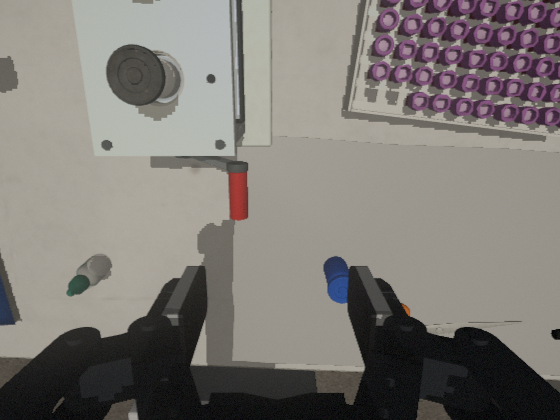

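View pics/s19.png

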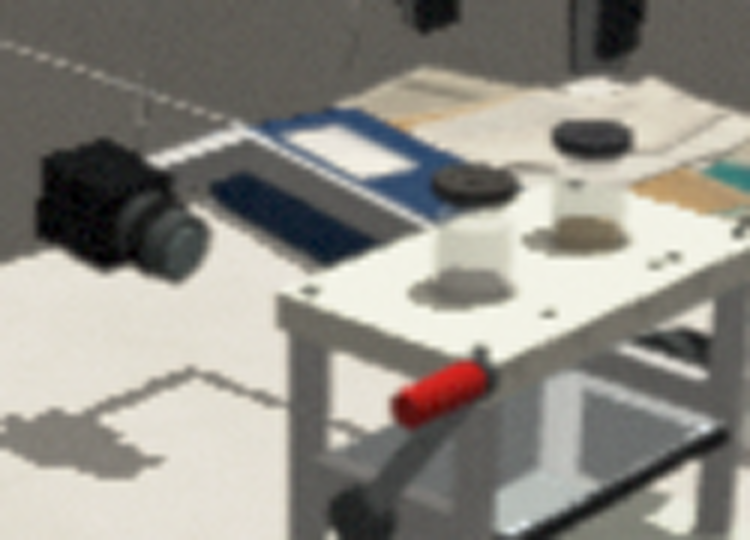

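Run:
```python
from h import *
s=np.load("w19.npy",allow_pickle=True).item()
for u,v in [(237.5,168),(239,217),(238.2,192)]: print("knob",onz("wrist",u,v,149,s))
M=np.array([624.4,54.9,70.]);ya=.05;ex=np.array([np.cos(ya),np.sin(ya),0]);ey=np.array([-np.sin(ya),np.cos(ya),0]);ez=np.array([0,0,1.])
for c in (.1,.13,.16,.19,.22):
    L=M+186*(np.cos(c)*ey+np.sin(c)*ez);print(c,proj("scene",L),(proj("scene",L)-[225,135]+.5)*6,proj("top",L))
for t in (0,.35,.7): print(t,M-119*ex+90*np.sin(t-.611)*ey+90*np.cos(t-.611)*ez)
i=cv2.imread("pics/s19r.png");cv2.imwrite("pics/lens.png",cv2.resize(i[150:190,225:270],None,fx=13,fy=13,interpolation=cv2.INTER_CUBIC))
i=cv2.imread("pics/t19.png");cv2.imwrite("pics/lenst.png",cv2.resize(i[165:200,165:215],None,fx=12,fy=12,interpolation=cv2.INTER_CUBIC))
```

```text
knob [530.88530162  -2.51030151 149.        ]
knob [494.60656553  -4.32143282 149.        ]
knob [513.47810237  -3.35440818 149.        ]
0.1 [255.70857956 180.20784106] [187.25147737 274.24704638] [201.31727053 183.1092761 ]
0.13 [255.86472278 178.26693474] [188.1883367  262.60160847] [201.24706494 182.63131105]
0.16 [256.06762623 176.34060216] [189.40575741 251.04361295] [201.23542219 182.14822908]
0.19 [256.31752117 174.43024071] [190.90512701 239.58144424] [201.28306699 181.66043215]
0.22 [256.61461973 172.53726486] [192.68771837 228.22358919] [201.39067462 181.16833716]
0 [508.12923418  -2.61480876 143.71672666]
0.35 [506.70944589  25.75728989 156.9519173 ]
0.7 [505.14891416  56.9419113  159.64379022]
```

View pics/lens.png

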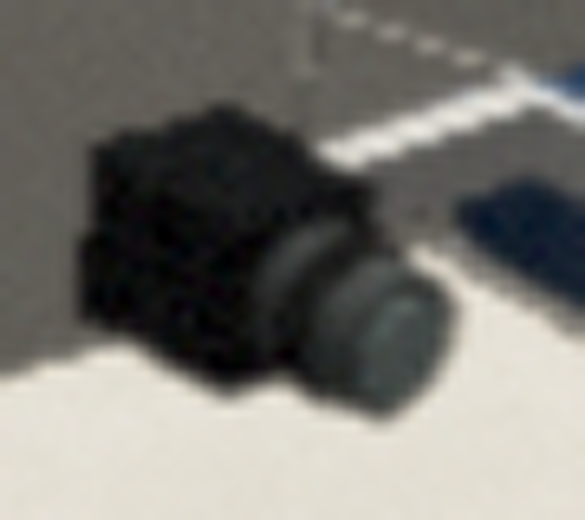

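View pics/lenst.png

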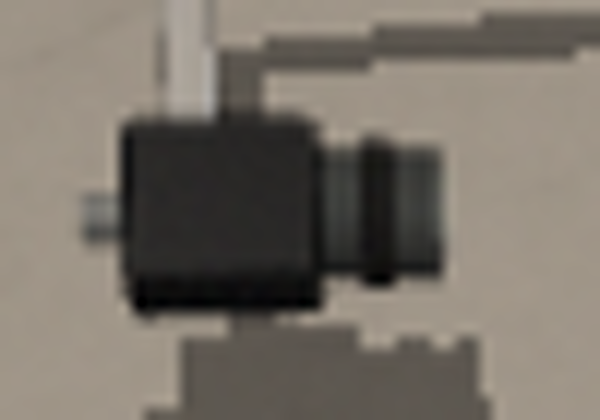

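Run:
```python
from h import *
go(504.5,-3,215)
```

```text
t 17.65 shift [ -2.2 -27.2  68.6] rot [ 0.    -0.005  0.001] d 74.0
```

>>> carry_out --pt "-2 -27 20 0 -0.005 0 80" --pt "-2 -27 45 0 -0.005 0 80" --pt "-2 -27 69 0 -0.005 0 80" --pt "-2 -27 69 0 -0.005 0 80" --pt "-2 -27 69 0 -0.005 0 80"

```text
clock: 18.15
eef_pos: [505.3, -3.0, 214.6]
tcp_rot: [0.0, 1.0, 0.026, -0.001]
ft_force: [0.3, 1.0, 0.6]
width: 0.684
```

Run:
```python
from h import *
s=robot.read_state();print(s["eef_pos"],s["clock"],s["width"],s["ft_force"])
w=robot.camera("wrist");cv2.imwrite("pics/w20.png",w)
m=((w[...,2]>100)&(w[...,1]<60)).astype(np.uint8);n,l,st,c=cv2.connectedComponentsWithStats(m);k=1+np.argmax(st[1:,4]);print(st[k],c[k])
x,y,a,b,_=st[k]
for v in (y,y+b): print(onz("wrist",x+a/2,v,147,s))
go(504.5,-3,145)
```

```text
[505.32074649  -2.95654848 214.55262569] 18.15 0.6843152386555279 [0.34708169 0.95585937 0.58002529]
[ 263  198   25   60 1333] [275.32633158 226.39309827]
[527.60227179  -1.96020179 147.        ]
[492.79911008  -3.73458685 147.        ]
t 18.2 shift [-1.1 -0.2 70.2] rot [ 0.    -0.     0.001] d 70.0
```

View pics/w20.png

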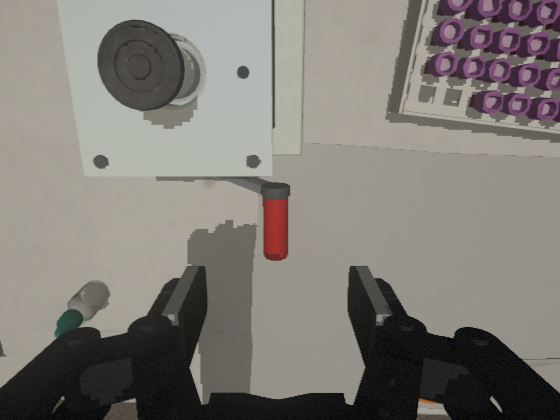

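>>> carry_out --pt "1 0 25 0 0 0 80" --pt "1 0 50 0 0 0 80" --pt "1 0 70 0 0 0 80" --pt "1 0 70 0 0 0 80" --pt "1 0 70 0 0 0 150" --pt "1 0 70 0 0 0 255" --pt "1 0 70 0 0 0 255" --pt "1 0 70 0 0 0 255" --pt "1 0 70 0 0 0 255" --pt "1 0 70 0 0 0 255" --force 25

```text
clock: 19.2
eef_pos: [507.3, -2.7, 146.1]
tcp_rot: [0.0, 1.0, 0.026, 0.001]
ft_force: [0.6, 2.1, 7.0]
width: 0.156
```

Run:
```python
from h import *
s=robot.read_state();print(s["eef_pos"],s["clock"],s["width"],s["ft_force"])
w=robot.camera("wrist");cv2.imwrite("pics/w21.png",w)
T=pose(s);y=.05
for t in np.linspace(0,.705,12)[1:]:
    dy=90*(np.sin(t-.611)-np.sin(-.611));dz=90*(np.cos(t-.611)-np.cos(.611))
    print(t.round(3),(T[:3,:3].T@np.array([-np.sin(y)*dy,np.cos(y)*dy,dz])).round(1))
```

```text
[507.26662343  -2.67369884 146.13095702] 19.2 0.1556290291877591 [0.62405624 2.13888384 7.02673223]
0.064 [ 0.  -4.8 -3.2]
0.128 [ 0.  -9.8 -6. ]
0.192 [  0.  -15.   -8.5]
0.256 [  0.1 -20.4 -10.7]
0.32 [  0.1 -25.8 -12.5]
0.385 [  0.1 -31.4 -14. ]
0.449 [  0.1 -37.1 -15.1]
0.513 [  0.1 -42.8 -15.9]
0.577 [  0.1 -48.6 -16.2]
0.641 [  0.1 -54.3 -16.2]
0.705 [  0.1 -60.1 -15.9]
```

View pics/w21.png

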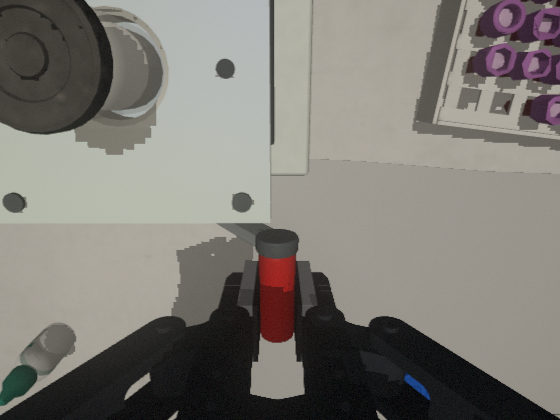

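>>> carry_out --pt "0 -5 -3 0 0 0 255" --pt "0 -10 -6 0 0 0 255" --pt "0 -15 -8.5 0 0 0 255" --pt "0 -20.4 -10.7 0 0 0 255" --pt "0 -25.8 -12.5 0 0 0 255" --pt "0 -31.4 -14 0 0 0 255" --pt "0 -37 -15 0 0 0 255" --pt "0 -42.8 -16 0 0 0 255" --pt "0 -48.6 -16 0 0 0 255" --pt "0 -54.3 -16 0 0 0 255" --pt "0 -58 -16 0 0 0 255" --pt "0 -60 -16 0 0 0 255" --pt "0 -60 -16 0 0 0 255" --pt "0 -60 -16 0 0 0 255" --pt "0 -60 -16 0 0 0 255"

```text
clock: 20.75
eef_pos: [504.2, 57.4, 162.3]
tcp_rot: [-0.0, 1.0, 0.026, 0.001]
ft_force: [-0.4, -2.5, 5.9]
width: 0.154
```

Run:
```python
from h import *
s=robot.read_state();print(s["eef_pos"],s["clock"],s["width"],s["ft_force"])
w=robot.camera("wrist");cv2.imwrite("pics/w22.png",w)
c=robot.camera("scene");cv2.imwrite("pics/s22r.png",c);cv2.imwrite("pics/s22.png",cv2.resize(c[125:245,225:350],None,fx=5,fy=5,interpolation=cv2.INTER_CUBIC))
d=(s["eef_pos"]-[507.267,-2.674,146.13]);dy=-np.sin(.05)*d[0]+np.cos(.05)*d[1];print("t est",.611+np.arcsin(dy/90+np.sin(-.611)))
```

```text
[504.20065084  57.40892778 162.31337129] 20.75 0.15425631729426909 [-0.4127893  -2.46954295  5.86058762]
t est 0.7059122071227248
```

View pics/w22.png

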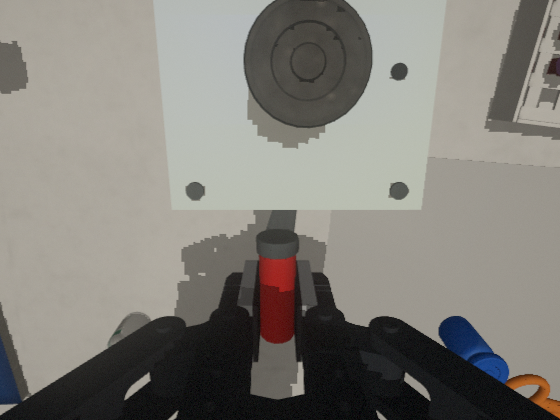

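View pics/s22.png

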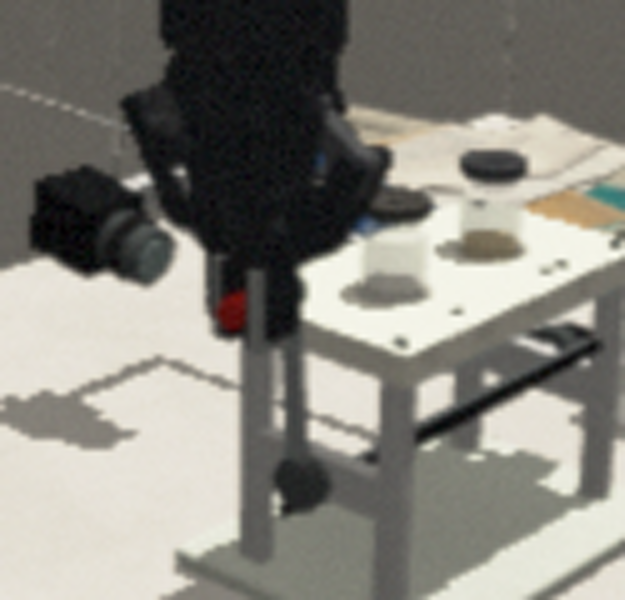

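>>> carry_out --pt "0 0 0 0 0 0 255" --pt "0 0 0 0 0 0 255" --pt "0 0 0 0 0 0 255" --pt "0 0 0 0 0 0 255" --pt "0 0 0 0 0 0 255" --pt "0 0 0 0 0 0 255"

```text
clock: 21.45
eef_pos: [504.2, 57.4, 162.3]
tcp_rot: [-0.0, 1.0, 0.026, 0.001]
ft_force: [-0.5, -3.5, 4.3]
width: 0.152
```

Run:
```python
from h import *
s=robot.read_state();print(s["eef_pos"],s["clock"],s["width"],s["ft_force"])
d=(s["eef_pos"]-[507.267,-2.674,146.13]);dy=-np.sin(.05)*d[0]+np.cos(.05)*d[1];print("t est",.611+np.arcsin(dy/90+np.sin(-.611)))
a=cv2.imread("pics/s19r.png")[150:185,225:262].astype(int);b=robot.camera("scene")[150:185,225:262].astype(int);print(np.abs(a-b).mean())
```

```text
[504.20239589  57.37630789 162.34100581] 21.45 0.15209971774797756 [-0.50858078 -3.50716849  4.26473081]
t est 0.705547613084824
11.682882882882883
```

Run:
```python
from workcell import robot
print(robot.job_done())
```

```text
the job is handed in; nothing more can be done
None
```

I handed the job in at about 21.5 s of the 61 s allowed. The control vial is in pocket 1, the sample vial is in pocket 2, and the gripper is holding the lever at about 0.705 rad. No verdict was reported.

- **Vials:** each went down until it pressed on the seat with 6 to 10 N. After I let go, each stopper showed in the scene camera within about 1 pixel of where a fully seated vial should be. Both were still in place at the end.
- **Which vial is the control:** its fill looked grey and only about half height in some views, not full. I took it as the control because it was the only white or grey vial with a dark stopper standing loose on the table. The others were beige (the sample) and blue (the decoy).
- **Camera angle:** one estimate, from the scene and top cameras together, gave about 0.155 rad. A second from the scene camera alone gave 0.173. I aimed for about 0.70 rad of mirror tilt, which is within tolerance for either.
- **Mirror tilt:** the 0.705 rad is worked out from how far the gripper moved after gripping the knob. No camera showed the mark's reflection, so I could not see it centred in the lens. At the last check the arm was still, and the wrist felt about 3.5 N sideways and 4 N upwards.
- **Camera arm and green bottle:** the arm was not touched, and the lens sat at the same place in the scene pictures to within about 1 pixel. My last numeric picture comparison of it differed (mean 11.7), probably because the gripper was partly in that crop. The green bottle was not touched, but I did not measure it at the end.

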